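# Pack the cast plinths and stack the cartons on their carrier

## Robot

A 7-joint arm with a two-finger parallel gripper is mounted at the origin on the work surface. World frame = base frame: x ahead of the robot, y to its left, z up, the work surface at z = 0. Lengths are in m, angles in rad, forces in N, time in s.
With the tool pointing down it reaches from about 0.4 to 0.875 m from the base axis. Payload 6.5 kg.
Tool frame: the origin (TCP) lies at the very end of the fingers, on their centre line; the grasp point (between the pads) lies 19 mm behind it; z points along the fingers, y is the line along which they close (so a half turn about z gives the same grasp; the last joint's range is limited). The gripper opens to 85 mm and grips with 20 to 120 N. Pads are 22 mm wide; open, the fingers measure 114 mm over their backs; the gripper's body (76 mm by 85 mm) begins 54 mm behind the grasp point. The pads swing forward as they close: fully open they stand 13 mm farther back than shut.
Start: joints at [1.221, 0.536, -0.004, 1.538, 0.003, 1.067, -0.071], TCP at [0.182, -0.624, 0.204] pointing down, gripper open.
Joint ranges: [-2.7, 2.7], [-0.37, 2.16], [-1.27, 1.26], [0.24, 2.4], [-1.31, 4.45], [0.19, 1.91], [-2.76, 2.76]. Speed limits (rad/s): [2.39, 2.39, 3.14, 3.14, 3.14, 3.14, 3.14].

## Interface

Orientations are given as [roll, pitch, yaw] about the fixed x, y, z axes, in that order (R = Rz(yaw) Ry(pitch) Rx(roll)).
In Python, from rig import get_state, eyes, job_done gives the robot as it stands.
- The arm moves only by the tool arm_command, never from a script. Its argument "deltas" is a list that holds one entry, the list of rows, each a list of 7 numbers: the turn, a rotation vector about the tool's x, y, z as a fraction of full scale, then the shift along the tool's x, y, z as a fraction of full scale, then the opening, from -1 (shut) to 1 (fully open). In form: [[[rx, ry, rz, tx, ty, tz, jaw], ...]]. A call has 1 to 12 rows; each row shifts and turns the commanded pose from where the row before left it, along the tool's axes as they then stand; what a row does not reach is not made up. Full scale, the value 1, is 4 cm for a shift and 8 degrees for a turn. A row lasts 1/8 s, in which the tool goes at most 62.5 mm and 10.7 degrees, less where a joint would pass 70% of its speed; a pose out of reach is approached as far as the arm can. A call with a number of a shift or a turn outside -1 to 1 is refused whole. A call with a gripper value outside its range is refused whole. The fingers move at their own pace and stop on an object; "newtons" is the grip in N (left out, the last holds). Time passes only in rows, so rows that do not move let the fingers close. It gives the time, the measured TCP pose, the force, the opening and the grip force at its end, in the units of the state.
- get_state(): the state, without advancing time (a new reading comes with each control period).
- eyes.snapshot(name): name is "scene" or "top" or "wrist"; returns the picture (400x640x3 uint8, red, green, blue); there is no depth.
- eyes.camera_info(name): a dict with "fx", "fy", "cx", "cy" (pixels), "R" (3x3) and "t" (3): a world point X has camera coordinates R X + t; the wrist camera has in their place "hand_eye" (4x4, takes a point from camera to tool coordinates, whose origin is the TCP and whose axes are the flange's). Camera axes: x right, y down, z forward; pixel columns grow to the right and rows downward; lengths in m; the calibration is good to about 2 mm. A picture is of the moment at which its call begins: read the wrist's pose just before it. camera_info takes no time and is no camera call.
- job_done(): hands the job in; it is judged then, once.
The state is a dict: "clock": time; "q": joint angles; "qd": joint speeds; "joint_efforts": joint torques, N m; "position": TCP position; "orientation": TCP orientation; "wrist_force": force on the tool from outside, world axes, zero at the start; "torque": the same for the moment, N m; "gripper_width": opening from 0.0 (shut) to 1.0 (fully open); "finger_force": force on a finger pad.
Only numpy, scipy, OpenCV 4.12 (cv2) and the standard library are available. Lean on these libraries where they do the work, as an engineer would, in place of code of your own. Each camera call takes 0.05 s, during which the arm holds its last target. There are 200 camera calls.

## Task

Get this order of figure kits ready for dispatch: seat the three cast resin plinths (round, square, oblong) each in the nest of its shape in the plywood carrier, then stack every closed carton on the bench squarely on the carrier's raised ends as one column over the plinths, the thick cartons below and the thin ones on top. Let go of the finished column and do not knock over the paint jars or the glue bottle.

Things in the scene. Friction and masses are not known exactly. Their poses are not given: they have to be found in the camera images.
- carrier: fixed plywood carrier, 58 (x) by 142 (y) mm: a nest plate 18 mm high with three nests 12 mm deep in a row along y, between two raised end blocks, each 12 mm thick (in y), 58 mm wide and 48 mm above the table. It is open along both long sides. Origin: centre of its underside; y along its length
- nest_round (a point): floor centre of the round nest (40 mm diameter, 12 mm deep, floor 6 mm above the carrier's underside, at y = -38 mm of the carrier); axes as the carrier's
- nest_square (a point): floor centre of the square nest (36 by 36 mm, 12 mm deep, at y = +5 mm of the carrier); axes as the carrier's
- nest_oblong (a point): floor centre of the oblong nest (48 mm along the carrier's x, 30 mm along its y, 12 mm deep, at y = +43 mm of the carrier); axes as the carrier's
- carrier_top (a point): point midway between the raised ends at the height of their tops, 48 mm above the carrier's underside: the lowest carton's underside rests here, bridging the ends; axes as the carrier's
- plinth_round: cast resin plinth, cream, 38 mm high: a weighted round foot 36 mm in diameter and 12 mm high under a round post 24 mm in diameter (grip the post). Origin: centre of its underside
- plinth_square: cast resin plinth, cream, 38 mm high: a weighted square foot 32 by 32 mm, 12 mm high, under a post 22 by 22 mm (grip the post). Origin: centre of its underside, x and y square to its sides
- plinth_oblong: cast resin plinth, cream, 38 mm high: a weighted oblong foot 44 mm (x) by 26 mm (y), 12 mm high, under a post 34 mm (x) by 16 mm (y) (grip the post along x so that the fingers straddle the carrier). Origin: centre of its underside
- paint_jar_a: bystander: squat blue paint jar, black cap, 40 mm diameter, 36 mm high, standing; origin: centre of its underside
- paint_jar_b: bystander: squat amber glass jar, black cap, 40 mm diameter, 36 mm high, standing; origin: centre of its underside
- glue_bottle: bystander: white bottle, red cap, 40 mm diameter, 85 mm high, standing; origin: centre of its underside
- carton_thick0: thick closed plain cardboard carton, 58 (x) by 142 (y) by 44 mm high, a long flat box; grip it across its 58 mm width (x). Origin: centre of its underside, z up through the lid, y along its length. May be absent (None)
- carton_thick1: thick closed plain cardboard carton, 58 (x) by 142 (y) by 44 mm high, a long flat box; grip it across its 58 mm width (x). Origin: centre of its underside, z up through the lid, y along its length. May be absent (None)
- carton_thin0: thin closed plain cardboard carton, 58 (x) by 142 (y) by 28 mm high, a long flat box; grip it across its 58 mm width (x). Origin: centre of its underside, z up through the lid, y along its length. May be absent (None)
- carton_thin1: thin closed plain cardboard carton, 58 (x) by 142 (y) by 28 mm high, a long flat box; grip it across its 58 mm width (x). Origin: centre of its underside, z up through the lid, y along its length. May be absent (None)
- carton_thin2: thin closed plain cardboard carton, 58 (x) by 142 (y) by 28 mm high, a long flat box; grip it across its 58 mm width (x). Origin: centre of its underside, z up through the lid, y along its length. May be absent (None)
- carton_thin3: thin closed plain cardboard carton, 58 (x) by 142 (y) by 28 mm high, a long flat box; grip it across its 58 mm width (x). Origin: centre of its underside, z up through the lid, y along its length. May be absent (None)

How it is judged:
By the outcome, as a careful person would: the job done as asked, in the order asked, and still so for the second after the job is handed in, with the robot touching nothing.
Of carton_thick0, carton_thick1, carton_thin0, carton_thin1, carton_thin2, carton_thin3 only 4 to 6 are there at a start; the rules pass over those that are not, and their reading is None.
At some moment in a run one of plinth_round, plinth_square, plinth_oblong may be knocked a few centimetres aside while the robot is not near it.
Once in a run the grip may slacken for a moment while it holds something.
It also fails if it takes over 210 s, if anything falls off the work surface, if the arm or the gripper's body presses on something with over 40 N, if the wrist force passes 120 N, or if a joint passes its speed limit or range.

## Working session

There is one attempt and no reset: what is moved stays moved. The work goes in short steps, Python scripts to look and compute and a tool call to move; the robot and the scene stay as the last step left them, time stands still between calls to the robot, and variables do not carry over. Pictures are saved under pics/ and viewed, at most 14 in all, crops included, and the job is handed in when it is done.

Besides the shell and the picture viewer there is one more tool, called after ">>>" as name([rows], argument=value, ...), one row to a line, values as JSON. arm_command: Moves the arm, as the interface text tells. Its arguments: {"type":"object","properties":{"deltas":{"type":"array"},"newtons":{"type":"number"}},"required":["deltas"]}

```bash
ls; mkdir -p pics
python3 - <<'E'
from rig import get_state, eyes
import cv2
s=get_state();print({k:s[k] for k in('clock','position','orientation','gripper_width')})
for n in('scene','top'):
    im=eyes.snapshot(n);cv2.imwrite(f'pics/{n}0.png',im[:,:,::-1]);c=eyes.camera_info(n);print(n,c)
print(eyes.camera_info('wrist'))
E
```

```text
pics
{'clock': 0.0, 'position': array([ 0.18179177, -0.62336264,  0.20330554]), 'orientation': array([-3.13987770e+00,  1.51806392e-04,  2.83885131e-01]), 'gripper_width': 0.9973309523546746}
scene {'fx': 367.44628912912765, 'fy': 367.44628912912765, 'cx': 323.3642734529025, 'cy': 199.85276650888235, 'R': array([[-0.0523065 ,  0.99862819,  0.00240007],
       [ 0.60478079,  0.03358974, -0.79568331],
       [-0.7946724 , -0.04016789, -0.60570811]]), 't': array([ 0.02604817, -0.26377482,  1.27927468])}
top {'fx': 418.57037903163314, 'fy': 418.57037903163314, 'cx': 316.40066948520683, 'cy': 200.08159447281065, 'R': array([[-2.35816189e-02, -9.99709294e-01, -5.02341813e-03],
       [-9.78822476e-01,  2.41104188e-02, -2.03286125e-01],
       [ 2.03348145e-01,  1.23218657e-04, -9.79106489e-01]]), 't': array([0.01678961, 0.57878091, 1.00836501])}
{'fx': 336.5495705160642, 'fy': 336.5495705160642, 'cx': 324.84101156118385, 'cy': 199.318120724551, 'hand_eye': array([[ 2.14704348e-04, -9.55070045e-01, -2.96380100e-01,
         7.47148468e-02],
       [ 9.99999148e-01, -1.76518267e-04,  1.29324294e-03,
        -2.73867190e-04],
       [-1.28745410e-03, -2.96380126e-01,  9.55069193e-01,
        -1.70485245e-01],
       [ 0.00000000e+00,  0.00000000e+00,  0.00000000e+00,
         1.00000000e+00]])}
```

View pics/scene0.png

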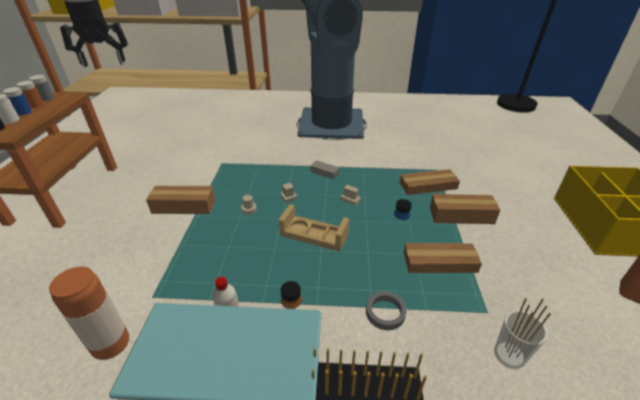

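View pics/top0.png

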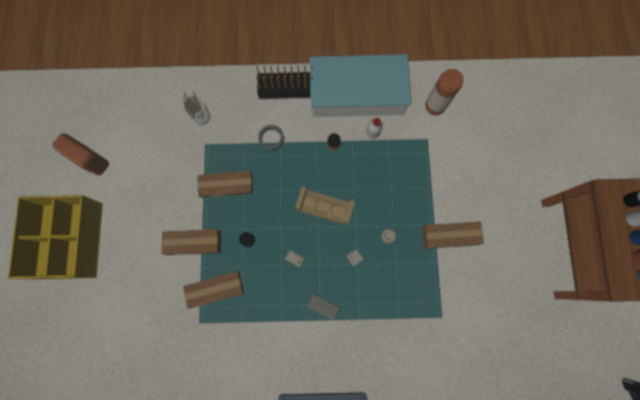

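The scene shows four cartons: one at left and three at right in the scene view. In the top view they are at (225,184), (190,242), (213,290) and (454,235). The carrier is at (325,205). The plinths are at (388,236) round, (355,258) square and (294,258) oblong. Next I'll enlarge the images and take rough measurements.

```bash
cat > h.py <<'E'
import numpy as np, cv2
from scipy.spatial.transform import Rotation as Ro
from rig import get_state, eyes
def cam(n,s=None):
    c=eyes.camera_info(n)
    if n!='wrist': return c,np.array(c['R']),np.array(c['t'])
    s=s or get_state(); T=np.eye(4); T[:3,:3]=Ro.from_euler('xyz',s['orientation']).as_matrix(); T[:3,3]=s['position']
    M=np.linalg.inv(T@c['hand_eye']); return c,M[:3,:3],M[:3,3]
def ray(C,uv,z):
    c,R,t=C; uv=np.atleast_2d(np.array(uv,float))
    d=np.c_[(uv[:,0]-c['cx'])/c['fx'],(uv[:,1]-c['cy'])/c['fy'],np.ones(len(uv))]@R
    o=-R.T@t; return (o+d*((z-o[2])/d[:,2])[:,None])[:,:2]
def proj(C,X):
    c,R,t=C; p=np.atleast_2d(X)@R.T+t; return np.c_[p[:,0]/p[:,2]*c['fx']+c['cx'],p[:,1]/p[:,2]*c['fy']+c['cy']]
def snap(n,name=None):
    C=cam(n); im=eyes.snapshot(n)
    if name: cv2.imwrite(f'pics/{name}.png',im[:,:,::-1])
    return C,im
def rows(x,y,z,yaw):
    "total move from the present pose in tool axes: mm and deg of turn about tool z"
    s=get_state(); R=Ro.from_euler('xyz',s['orientation']); p=s['position']
    dy=-(yaw-s['orientation'][2]); dy=(dy+np.pi/2)%np.pi-np.pi/2
    d=R.inv().apply(np.array([x,y,z])-p)
    print('pos',p.round(4),'rpy',s['orientation'].round(4),'d/40mm',(d/.04).round(3),'turn/8deg',round(np.degrees(dy)/8,3))
E
python3 - <<'E'
import cv2,numpy as np
from h import *
a=cv2.imread('pics/scene0.png')[150:320,130:520];b=cv2.imread('pics/top0.png')[120:330,150:500]
cv2.imwrite('pics/sc.png',cv2.resize(a,(780,340),interpolation=3)); cv2.imwrite('pics/tc.png',cv2.resize(b,(800,480),interpolation=3))
C=cam('top')
for n,uv,z in[('carA',(225,184),.035),('carB',(190,242),.035),('carC',(213,290),.035),('carD',(454,235),.035),('carrier',(325,206),.03),('round',(388,236),.038),('sq',(355,258),.038),('ob',(294,259),.038),('jar',(247,240),.036),('jar2',(334,141),.036),('glue',(375,128),.06),('grey',(323,306),.01)]: print(n,ray(C,uv,z).round(3))
E
```

```text
carA [[0.633 0.243]]
carB [[0.482 0.329]]
carC [[0.361 0.267]]
carD [[ 0.484 -0.347]]
carrier [[ 0.569 -0.019]]
round [[ 0.485 -0.178]]
sq [[ 0.431 -0.091]]
ob [[0.433 0.063]]
jar [[0.484 0.183]]
jar2 [[ 0.745 -0.048]]
glue [[ 0.77  -0.157]]
grey [[ 0.314 -0.007]]
```

View pics/sc.png

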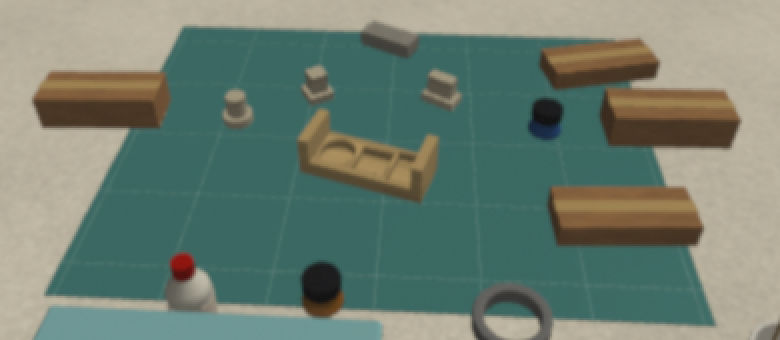

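View pics/tc.png

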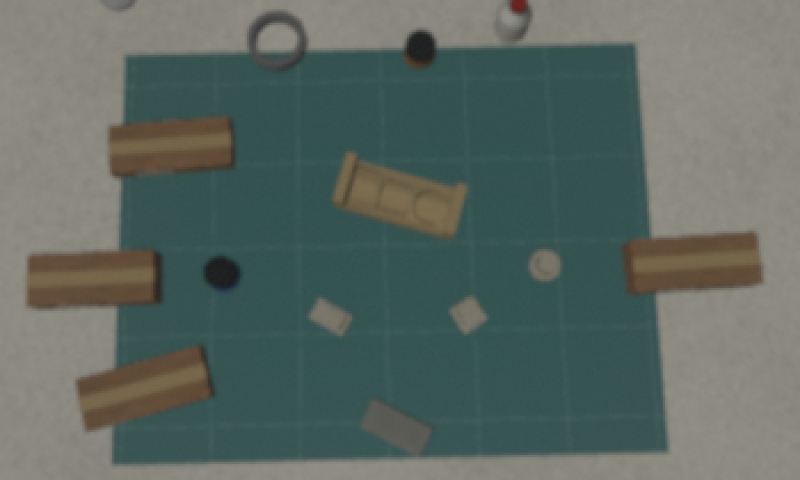

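The cartons appear to be B and D thick, A and C thin, still to be measured. The carrier yaw is about -0.27. I'll go to a view point above the middle.

Run:
```python
from h import *
rows(.5,0.,.25,1.30)
# carton heights from scene: bottom front edge vs top front edge (crop px /2 + offset)
C=cam('scene')
for n,b,t in[('A',(625,244),(625,214)),('B',(670,147),(670,118)),('C',(600,83),(605,66)),('D',(100,127),(100,99))]:
    f=lambda p:(p[0]/2+130,p[1]/2+150)
    g=ray(C,f(b),0.)[0]; hs=np.arange(0,.08,.001); v=proj(C,np.c_[np.tile(g,(80,1)),hs])[:,1]
    print(n,g.round(3),hs[np.argmin(abs(v-f(t)[1]))])
```

```text
pos [ 0.1818 -0.6234  0.2034] rpy [-3.140e+00  1.000e-04  2.839e-01] d/40mm [ 12.002 -12.735  -1.147] turn/8deg -7.277
A [0.663 0.25 ] 0.043000000000000003
B [0.509 0.333] 0.044
C [0.385 0.274] 0.027
D [ 0.51  -0.346] 0.042
```

>>> arm_command([
  [[0,0,0,0.9,-0.96,-0.1,1],[0,0,0,0.9,-0.96,-0.1,1],[0,0,0,0.9,-0.96,-0.1,1],[0,0,0,0.9,-0.96,-0.1,1],[0,0,0,0.9,-0.96,-0.1,1],[0,0,0,0.9,-0.96,-0.1,1],[0,0,0,0.9,-0.96,-0.1,1],[0,0,0,0.9,-0.96,-0.1,1],[0,0,0,0.9,-0.96,-0.1,1],[0,0,0,0.9,-0.96,-0.1,1],[0,0,0,0.9,-0.96,-0.1,1],[0,0,0,0.9,-0.96,-0.05,1]],
])

```text
clock: 1.6
position: [0.4681, -0.0592, 0.2503]
orientation: [3.141, -0.0, 0.284]
wrist_force: [1.0, -0.8, -0.4]
gripper_width: 0.998
finger_force: 0.0
```

>>> arm_command([
  [[0,0,0,0.8,-0.8,0,1],[0,0,0,0.4,-0.41,0,1],[0,0,-0.91,0,0,0,1],[0,0,-0.91,0,0,0,1],[0,0,-0.91,0,0,0,1],[0,0,-0.91,0,0,0,1],[0,0,-0.91,0,0,0,1],[0,0,-0.91,0,0,0,1],[0,0,-0.91,0,0,0,1],[0,0,-0.91,0,0,0,1],[0,0,0,0,0,0,1],[0,0,0,0,0,0,1]],
])

```text
clock: 3.1
position: [0.5, -0.0008, 0.25]
orientation: [-3.141, 0.0, 1.298]
wrist_force: [-0.3, 0.0, -0.5]
gripper_width: 0.997
finger_force: 0.0
```

Run:
```python
from h import *
rows(.5,0.,.25,1.30)
snap('wrist','w1');C,im=snap('top','t1')
```

```text
pos [ 0.5    -0.0008  0.25  ] rpy [-3.1412e+00  1.0000e-04  1.2978e+00] d/40mm [ 0.019 -0.006  0.001] turn/8deg -0.016
```

View pics/w1.png

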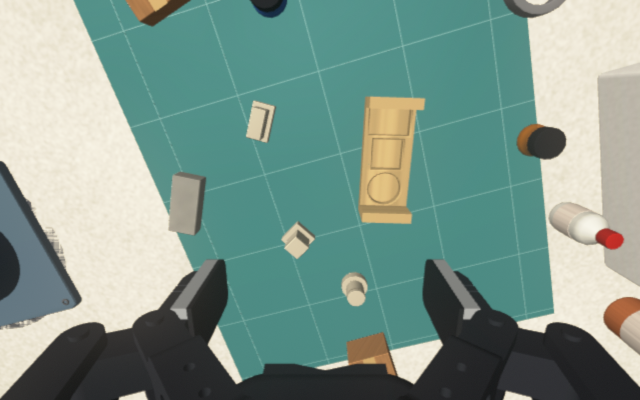

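The carrier spans (360-425, 95-222), with the round nest at the bottom. The oblong plinth is at (260,121), the square at (298,240), the round at (354,288). I'll make a mosaic of enlarged crops so I can read off corners.

Run:
```python
import cv2,numpy as np
im=cv2.imread('pics/w1.png'); M=np.zeros((600,800,3),np.uint8)
def put(x,y,w,h,k,X,Y):
    c=cv2.resize(im[y:y+h,x:x+w],None,fx=k,fy=k,interpolation=cv2.INTER_CUBIC)
    for i in range(0,w,10): cv2.line(c,(i*k,0),(i*k,4),(0,0,255))
    for i in range(0,h,10): cv2.line(c,(0,i*k),(4,i*k),(0,0,255))
    M[Y:Y+h*k,X:X+w*k]=c
put(350,90,80,140,4,0,0); put(240,95,40,50,6,330,0); put(275,215,40,50,6,330,300); put(335,265,36,45,6,575,0)
cv2.imwrite('pics/m1.png',M)
```

```text
(no output)
```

View pics/m1.png

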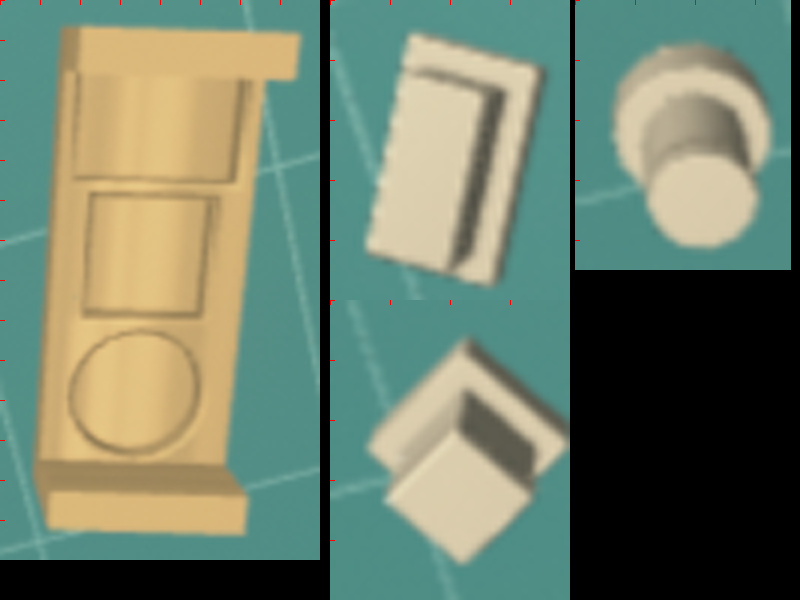

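Run:
```python
from h import *
C=cam('wrist')
def P(pts,k,off,org,z):
    p=np.array(pts,float)-org; return ray(C,(p+.5)/k-.5+off,z)
a=P([(80,28),(300,35),(297,79),(78,72)],4,(350,90),(0,0),.048);b=P([(48,491),(248,494),(245,536),(46,528)],4,(350,90),(0,0),.048)
ca,cb=a.mean(0),b.mean(0);m=(ca+cb)/2;d=ca-cb;yaw=np.arctan2(-d[0],d[1])
print('blocks',a.round(4).tolist(),b.round(4).tolist(),'len',np.linalg.norm(d),'expect .130')
print('carrier',m.round(4),yaw, 'edge yaws',[round(float(np.arctan2(*(e[1]-e[0])[::-1])),3) for e in(a,b)])
n=P([(134,392)],4,(350,90),(0,0),.018)[0]; sq=P([(90,192),(220,197),(203,318),(82,315)],4,(350,90),(0,0),.018)
ax=np.array([-np.sin(yaw),np.cos(yaw)])
print('round nest',n.round(4),(n-m)@ax,'sq',sq.mean(0).round(4),(sq.mean(0)-m)@ax,'from blocks',(m-.038*ax).round(4),(m+.005*ax).round(4))
def rect(q,nm):
    e=[q[(i+1)%4]-q[i] for i in range(4)]; print(nm,q.mean(0).round(4),[round(float(np.linalg.norm(x)),4) for x in e],[round(float(np.degrees(np.arctan2(x[1],x[0]))),1) for x in e])
rect(P([(405,72),(490,92),(452,270),(366,248)],6,(240,95),(330,0),.038),'obl')
rect(P([(460,430),(533,497),(462,565),(386,497)],6,(275,215),(330,300),.038),'sqr')
f=P([(368,445),(570,440)],6,(275,215),(330,300),.012);print('sqfoot mid',f.mean(0),np.linalg.norm(f[0]-f[1]))
f=P([(410,33),(497,287)],6,(240,95),(330,0),.012);print('obfoot mid',f.mean(0),np.linalg.norm(f[0]-f[1]))
print('round',P([(702,200)],6,(335,265),(575,0),.038).round(4))
```

```text
blocks [[0.5648, 0.0572], [0.6206, 0.0398], [0.6177, 0.0289], [0.5617, 0.0464]] [[0.5258, -0.0669], [0.5822, -0.0836], [0.5787, -0.0963], [0.5225, -0.078]] len 0.13020561092262578 expect .130
carrier [ 0.5717 -0.0191] -0.3033521816977263 edge yaws [-0.302, -0.288]
round nest [ 0.5597 -0.0536] -0.03656076057023442 sq [ 0.5732 -0.0135] 0.005751440661194661 from blocks [ 0.5604 -0.0553] [ 0.5732 -0.0143]
obl [0.4377 0.0632] [0.0157, 0.0336, 0.0164, 0.0332] [-28.5, -120.8, 150.0, 58.0]
sqr [ 0.4365 -0.0939] [0.0211, 0.0218, 0.022, 0.0218] [-61.2, -149.6, 118.9, 28.2]
sqfoot mid [ 0.4366189  -0.09294681] 0.04445871826145143
obfoot mid [0.43769946 0.06293266] 0.05111925765263581
round [[ 0.4904 -0.1841]]
```

```bash
cat >> h.py <<'E'
CAR=np.array([.5717,-.0191]); YC=-.3033; AX=np.array([-np.sin(YC),np.cos(YC)]); PSI=YC+np.pi/2
E
python3 - <<'E'
from h import *
print(PSI); rows(.4904,-.1841,.10,PSI)
E
```

```text
1.2674963267948964
pos [ 0.5001 -0.0008  0.2501] rpy [-3.1414e+00  1.0000e-04  1.2988e+00] d/40mm [-4.48   0.998  3.753] turn/8deg 0.224
```

>>> arm_command([
  [[0,0,0,-0.75,0.166,0.62,1],[0,0,0,-0.75,0.166,0.62,1],[0,0,0,-0.75,0.166,0.63,1],[0,0,0,-0.75,0.166,0.63,1],[0,0,0,-0.75,0.167,0.63,1],[0,0,0,-0.73,0.167,0.62,1],[0,0,0.224,0,0,0,1],[0,0,0,0,0,0,1]],
])

```text
clock: 4.2
position: [0.4912, -0.1833, 0.1005]
orientation: [3.141, -0.001, 1.269]
wrist_force: [0.2, 0.1, -0.1]
gripper_width: 0.999
finger_force: 0.0
```

Run:
```python
from h import *
rows(.4904,-.1841,.015,PSI)
C,im=snap('wrist')
for z in(.038,.012): print(proj(C,[.4904,-.1841,z]).round(1))
h=cv2.cvtColor(im,cv2.COLOR_RGB2HSV); m=((h[:,:,1]<75)&(h[:,:,2]>110)).astype(np.uint8)
u,v=proj(C,[.4904,-.1841,.02])[0].astype(int)
cv2.imwrite('pics/w2.png',cv2.resize(im[v-90:v+90,u-110:u+110,::-1],None,fx=3,fy=3)); print(u,v)
```

```text
pos [ 0.4912 -0.1833  0.1005] rpy [ 3.1412e+00 -5.0000e-04  1.2688e+00] d/40mm [-0.025 -0.015  2.137] turn/8deg 0.009
[[325.1 204.3]]
[[325.  194.2]]
325 197
```

View pics/w2.png

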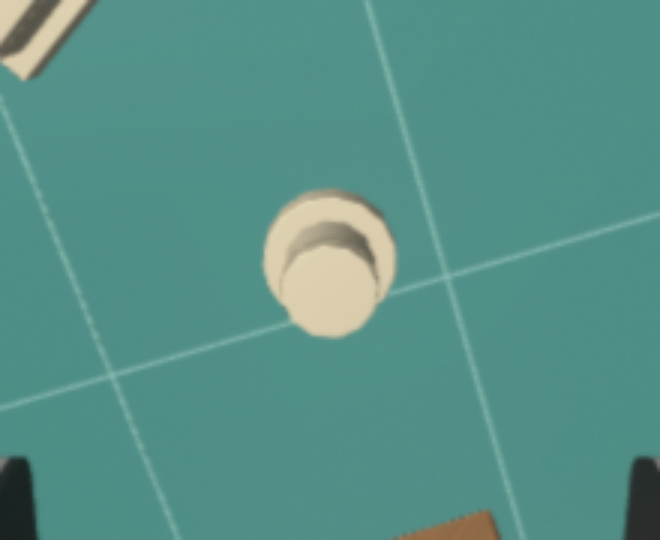

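The post top is at (324.7, 203.3), within a pixel of prediction, so I'll descend and grip.

>>> arm_command([
  [[0,0,0,-0.01,-0.015,0.7,1],[0,0,0,0,0,0.7,1],[0,0,0,0,0,0.5,1],[0,0,0,0,0,0.237,1],[0,0,0,0,0,0,-1],[0,0,0,0,0,0,-1],[0,0,0,0,0,0,-1],[0,0,0,0,0,0,-1],[0,0,0,0,0,0,-1],[0,0,0,0,0,0,-1]],
], newtons=50)

```text
clock: 5.5
position: [0.4901, -0.1844, 0.0147]
orientation: [3.142, 0.0, 1.269]
wrist_force: [0.1, 0.2, -0.1]
gripper_width: 0.003
finger_force: 0.0
```

>>> arm_command([
  [[0,0,0,0,0,-0.5,-1],[0,0,0,0,0,-0.7,-1],[0,0,0,0,0,-0.8,-1],[0,0,0,0,0,0,-1]],
])

```text
clock: 6.0
position: [0.4919, -0.1849, 0.0968]
orientation: [3.137, 0.0, 1.269]
wrist_force: [-0.6, -0.7, -0.4]
gripper_width: -0.001
finger_force: 0.0
```

Run:
```python
from h import *
p=CAR-.038*AX; print(p); rows(*p,.10,PSI)
```

```text
[ 0.56035049 -0.05536553]
pos [ 0.4919 -0.1849  0.0968] rpy [3.1371e+00 3.0000e-04 1.2688e+00] d/40mm [ 3.601  0.671 -0.078] turn/8deg 0.009
```

Gripper shut on nothing, so I'll look.

>>> arm_command([
  [[0,0,0,0,0,-0.4,1],[0,0,0,0,0,-0.4,1],[0,0,0,0,0,0,1]],
])

```text
clock: 6.38
position: [0.4911, -0.1846, 0.1279]
orientation: [3.139, 0.0, 1.269]
wrist_force: [1.0, -0.8, 0.3]
gripper_width: 0.63
finger_force: 0.0
```

Run:
```python
from h import *
C,im=snap('wrist','w3'); C2,t=snap('top','t3')
M=np.zeros((600,800,3),np.uint8); M[:400,:640]=im[:,:,::-1]
M[400:600,:]=cv2.resize(t[200:280,240:560,::-1],(800,200))
cv2.imwrite('pics/m3.png',M)
```

```text
(no output)
```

View pics/m3.png

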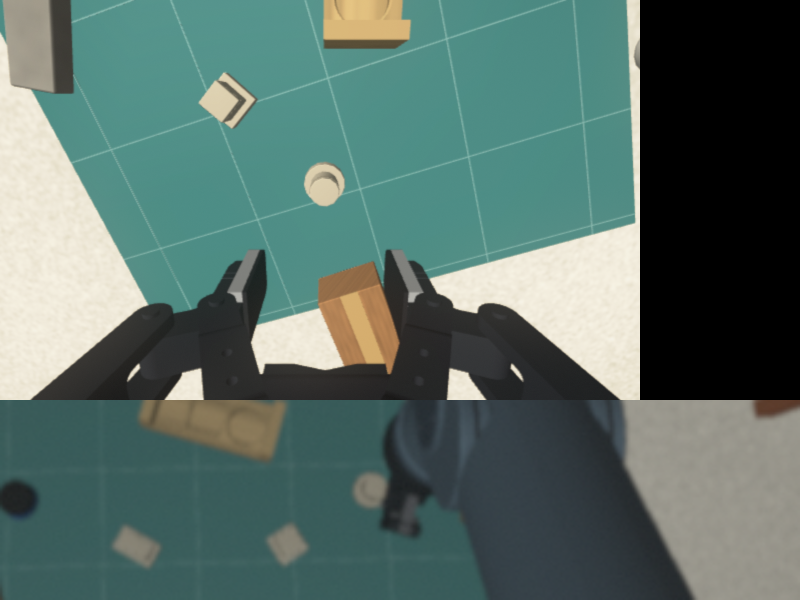

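Run:
```python
from h import *
C=cam('wrist'); C2=cam('top')
print(ray(C,(324,190),.038), proj(C,[.4904,-.1841,.038]))
s=get_state();print(s['position'],s['gripper_width'])
for z in (.1279,.1409): print('tcp px',proj(C,[*s['position'][:2],z]))
print('top: round foot', ray(C2,(240+371/2.5,200+90/2.5),.012), proj(C2,[.4904,-.1841,.012]), 'sq',proj(C2,[.4365,-.0939,.012]), (240+288/2.5,200+145/2.5))
im=cv2.imread('pics/w3.png'); h=cv2.cvtColor(im,cv2.COLOR_BGR2HSV)
```

```text
[[ 0.48936969 -0.18155983]] [[326.17096582 192.54615154]]
[ 0.49001344 -0.18433376  0.12662631] 0.8068554768375072
tcp px [[326.39894063 238.92330477]]
tcp px [[326.53589948 249.37728896]]
top: round foot [[ 0.48822128 -0.18334068]] [[388.64111478 235.16428604]] sq [[355.08462268 256.70318563]] (355.2, 258.0)
```

Both cameras put the plinth where I measured it. But the finger tips in the wrist picture sit roughly 25–40 mm behind the reported TCP, judging by their apparent spacing. So the jaws probably closed above the post. To test this safely, I'll descend to z = 0.004 and close.

>>> arm_command([
  [[0,0,0,0.05,0,0.8,1],[0,0,0,0,0,0.8,1],[0,0,0,0,0,0.8,1],[0,0,0,0,0,0.5,1],[0,0,0,0,0,0.165,1],[0,0,0,0,0,0,1],[0,0,0,0,0,0,-1],[0,0,0,0,0,0,-1],[0,0,0,0,0,0,-1],[0,0,0,0,0,0,-1],[0,0,0,0,0,0,-1]],
], newtons=30)

```text
clock: 7.85
position: [0.491, -0.1825, 0.0045]
orientation: [3.141, 0.0, 1.269]
wrist_force: [-0.6, -0.6, 4.8]
gripper_width: 0.259
finger_force: 29.3
```

Run:
```python
from h import *
print(get_state())
C,im=snap('wrist'); 
cv2.imwrite('pics/w4.png',cv2.resize(im[140:400,160:500,::-1],None,fx=2,fy=2))
```

```text
{'clock': 7.85, 'q': array([ 0.54571074,  0.6652943 , -0.35368245,  1.96782864,  0.40360462,
        0.57619213, -0.3824461 ]), 'qd': array([-9.05623614e-04,  1.66207848e-03, -8.14035882e-04, -2.41388517e-05,
        1.14463937e-03, -8.20097729e-04, -3.41117783e-04]), 'joint_efforts': array([-1.04769368e-01, -5.04609632e+01, -4.36174080e+00, -1.41015440e+01,
        1.21518920e-02, -2.27768552e-01, -2.01144197e-03]), 'position': array([ 0.49103433, -0.18251543,  0.00448697]), 'orientation': array([3.14095955e+00, 1.54464804e-04, 1.26906310e+00]), 'wrist_force': array([-0.60158732, -0.5516859 ,  4.82054956]), 'torque': array([ 0.0228943 ,  0.19316352, -0.00941965]), 'finger_force': 29.31313008069992, 'gripper_width': 0.25859553121157103}
```

View pics/w4.png

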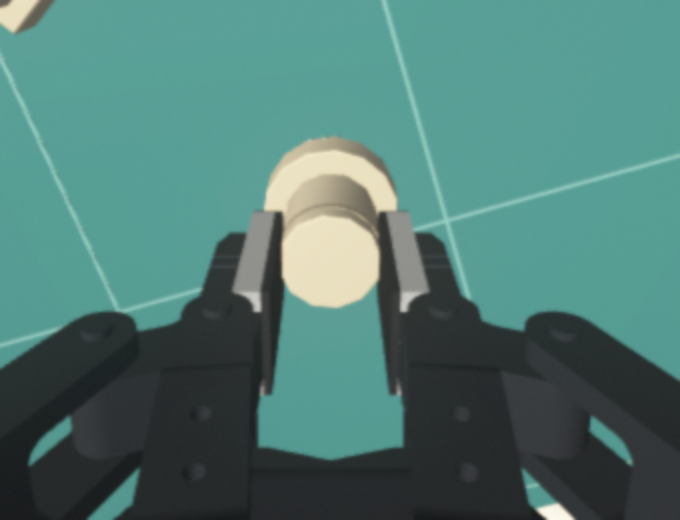

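The jaws now hold the post at 22 mm opening, but only near its top. That confirms the tips sit about 30 mm behind the reported TCP. I'll open, go 13 mm deeper and regrip.

>>> arm_command([
  [[0,0,0,0,0,0,0.3],[0,0,0,0,0,0,0.3],[0,0,0,0,0,0,0.3],[0,0,0,0,0,0.1,0.3],[0,0,0,0,0,0.1,0.3],[0,0,0,0,0,0.11,0.3],[0,0,0,0,0,0,0.3]],
], newtons=50)

```text
clock: 8.78
position: [0.4903, -0.1822, -0.0088]
orientation: [-3.141, -0.0, 1.269]
wrist_force: [-0.2, 0.3, 0.6]
gripper_width: 0.649
finger_force: 0.0
```

>>> arm_command([
  [[0,0,0,0,0,0,-1],[0,0,0,0,0,0,-1],[0,0,0,0,0,0,-1],[0,0,0,0,0,0,-1],[0,0,0,0,0,0,-1]],
])

```text
clock: 9.4
position: [0.4909, -0.1824, -0.008]
orientation: [3.141, 0.0, 1.269]
wrist_force: [-0.5, 0.3, 5.1]
gripper_width: 0.263
finger_force: 48.9
```

>>> arm_command([
  [[0,0,0,0,0,-0.3,-1],[0,0,0,0,0,-0.6,-1],[0,0,0,0,0,-0.6,-1],[0,0,0,0,0,-0.5,-1],[0,0,0,0,0,0,-1],[0,0,0,0,0,0,-1]],
])

```text
clock: 10.15
position: [0.4902, -0.1824, 0.0712]
orientation: [-3.141, 0.0, 1.269]
wrist_force: [-0.4, -0.5, -0.4]
gripper_width: 0.258
finger_force: 49.0
```

Run:
```python
from h import *
p=CAR-.038*AX; rows(*p,.07,PSI)
C,im=snap('wrist'); 
cv2.imwrite('pics/w5.png',cv2.resize(im[140:300,220:430,::-1],None,fx=3,fy=3))
```

```text
pos [ 0.4902 -0.1824  0.0712] rpy [-3.1408  0.      1.2689] d/40mm [3.553 0.731 0.029] turn/8deg 0.01
```

View pics/w5.png

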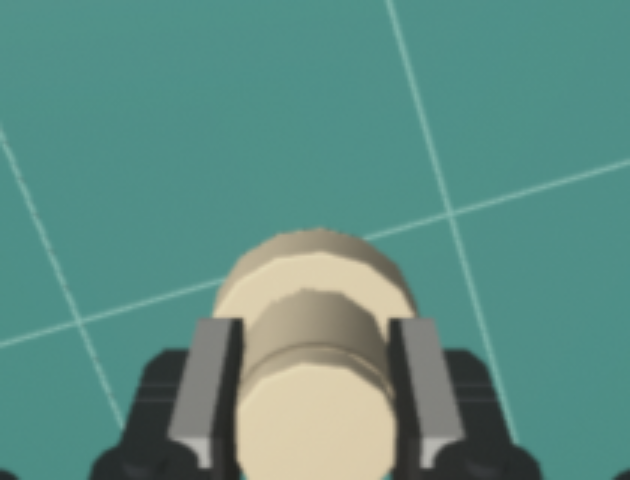

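The round plinth is held, with its foot-top centre at about (325.3, 256.3). I'll work out its offset from the TCP.

Run:
```python
from h import *
C=cam('wrist')
a=ray(C,(325.3,256.3),.0912)[0];b=ray(C,(325.8,286.7),.1172)[0]; s=get_state();p=s['position'][:2]
R=Ro.from_euler('xyz',s['orientation']).as_matrix()
for q in(a,b): print(q.round(4), ((q-p)@R[:2,:2]*1000).round(1))
```

```text
[ 0.4891 -0.1829] [-0.9 -0.6]
[ 0.489  -0.1839] [-1.8 -0.4]
```

>>> arm_command([
  [[0,0,0,0.8,0.17,0,-1],[0,0,0,0.9,0.18,0,-1],[0,0,0,0.9,0.18,0,-1],[0,0,0,0.98,0.2,0,-1],[0,0,0,0,0,0.5,-1],[0,0,0,0,0,0.5,-1],[0,0,0,0,0,0.4,-1],[0,0,0,0,0,0,-1],[0,0,0,0,0,0,-1]],
])

```text
clock: 11.32
position: [0.5612, -0.0549, 0.0159]
orientation: [3.141, 0.0, 1.268]
wrist_force: [-0.1, 0.8, 0.8]
gripper_width: 0.259
finger_force: 50.9
```

Run:
```python
from h import *
p=CAR-.038*AX; rows(*p,-.002,PSI); print(get_state()['wrist_force'])
```

```text
pos [ 0.5612 -0.0549  0.0159] rpy [3.1413e+00 1.0000e-04 1.2683e+00] d/40mm [-0.019 -0.018  0.447] turn/8deg 0.006
[-0.07462562  0.78898655  0.82871505]
```

>>> arm_command([
  [[0,0,0,0,-0.008,0.08,-1],[0,0,0,0,0,0.08,-1],[0,0,0,0,0,0.08,-1],[0,0,0,0,0,0.07,-1],[0,0,0,0,0,0,-1]],
])

```text
clock: 11.95
position: [0.5606, -0.0542, 0.003]
orientation: [-3.141, 0.0, 1.269]
wrist_force: [0.1, 0.1, -1.3]
gripper_width: 0.258
finger_force: 50.9
```

>>> arm_command([
  [[0,0,0,0,0,0.06,-1],[0,0,0,0,0,0.05,-1],[0,0,0,0,0,0,-1]],
])

```text
clock: 12.32
position: [0.5607, -0.0542, -0.0013]
orientation: [-3.141, 0.0, 1.269]
wrist_force: [-0.1, 0.1, -0.2]
gripper_width: 0.256
finger_force: 50.9
```

>>> arm_command([
  [[0,0,0,0,0,0.02,-1],[0,0,0,0,0,0,0.3],[0,0,0,0,0,0,0.3],[0,0,0,0,0,0,0.3],[0,0,0,0,0,-0.6,0.3],[0,0,0,0,0,-0.9,0.3],[0,0,0,0,0,-0.9,1],[0,0,0,0,0,0,1]],
])

```text
clock: 13.32
position: [0.5631, -0.0543, 0.0969]
orientation: [3.136, -0.001, 1.269]
wrist_force: [-0.5, -0.5, 0.3]
gripper_width: 1.002
finger_force: 0.0
```

Run:
```python
from h import *
rows(.4365,-.0939,.13,np.radians(119.)); rows(.4365,-.0939,.13,np.radians(29.))
C,im=snap('wrist','w6'); p=CAR-.038*AX
print(proj(C,[*p,.044]),proj(C,[.4365,-.0939,.038]))
```

```text
pos [ 0.5631 -0.0543  0.0969] rpy [ 3.1362e+00 -1.2000e-03  1.2688e+00] d/40mm [-1.886 -2.724 -0.845] turn/8deg -5.788
pos [ 0.5631 -0.0543  0.0969] rpy [ 3.1362e+00 -1.2000e-03  1.2688e+00] d/40mm [-1.886 -2.724 -0.845] turn/8deg 5.462
[[322.22184017 209.81684155]] [[185.84960106 296.63051935]]
```

>>> arm_command([
  [[0,0,0,-0.62,-0.9,-0.3,1],[0,0,0,-0.63,-0.9,-0.3,1],[0,0,0,-0.63,-0.92,-0.25,1],[0,0,-0.96,0,0,0,1],[0,0,-0.96,0,0,0,1],[0,0,-0.97,0,0,0,1],[0,0,-0.97,0,0,0,1],[0,0,-0.97,0,0,0,1],[0,0,-0.96,0,0,0,1],[0,0,0,0,0,0,1]],
])

```text
clock: 14.62
position: [0.4338, -0.0936, 0.1272]
orientation: [-3.141, -0.002, 2.076]
wrist_force: [0.1, -0.0, 0.4]
gripper_width: 1.001
finger_force: 0.0
```

Run:
```python
from h import *
rows(.4365,-.0939,-.008,np.radians(119.))
C,im=snap('wrist','w7'); u,v=proj(C,[.4365,-.0939,.038])[0]; print(u,v)
M=np.zeros((540,800,3),np.uint8); x,y=int(u)-50,int(v)-60; print(x,y)
M[:540,:500]=cv2.resize(im[y:y+108,x:x+100,::-1],(500,540),interpolation=cv2.INTER_CUBIC)
w=cv2.imread('pics/w6.png'); M[:360,500:]=cv2.resize(w[130:250,272:372],(300,360),interpolation=cv2.INTER_CUBIC)
cv2.imwrite('pics/m7.png',M)
```

```text
pos [ 0.4338 -0.0936  0.1272] rpy [-3.1405e+00 -1.7000e-03  2.0762e+00] d/40mm [-0.046  0.06   3.379] turn/8deg -0.006
328.9215465013181 195.73461370096538
278 135
```

View pics/m7.png

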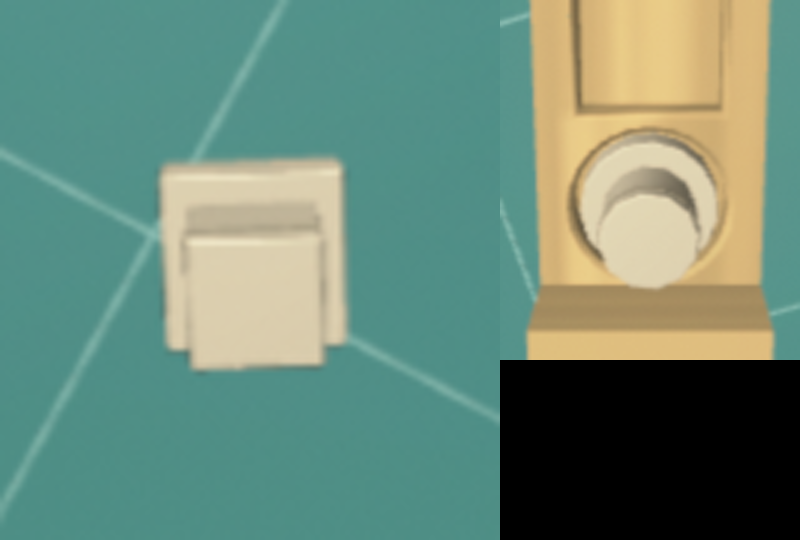

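The round plinth is seated. The square post top is centred at (329.2, 194.8), turned about 2°. Descending to grip.

>>> arm_command([
  [[0,0,-0.2,-0.03,0.06,0.8,1],[0,0,0,0,0,0.8,1],[0,0,0,0,0,0.8,1],[0,0,0,0,0,0.6,1],[0,0,0,0,0,0.35,1],[0,0,0,0,0,0,1],[0,0,0,0,0,0,-1],[0,0,0,0,0,0,-1],[0,0,0,0,0,0,-1],[0,0,0,0,0,0,-1],[0,0,0,0,0,0,-1],[0,0,0,0,0,0,-1]],
], newtons=50)

```text
clock: 16.18
position: [0.4375, -0.0938, -0.0054]
orientation: [3.141, 0.001, 2.105]
wrist_force: [-0.6, -0.7, 6.4]
gripper_width: 0.244
finger_force: 49.2
```

>>> arm_command([
  [[0,0,0,0,0,-0.3,-1],[0,0,0,0,0,-0.6,-1],[0,0,0,0,0,-0.6,-1],[0,0,0,0,0,-0.5,-1],[0,0,0,0,0,0,-1],[0,0,0,0,0,0,-1]],
])

```text
clock: 16.92
position: [0.4369, -0.0937, 0.0738]
orientation: [-3.141, -0.0, 2.105]
wrist_force: [-0.4, -0.2, -0.3]
gripper_width: 0.244
finger_force: 49.3
```

Run:
```python
from h import *
p=CAR+.005*AX; rows(*p,.07,PSI); C,im=snap('wrist','w8')
```

```text
pos [ 0.4369 -0.0937  0.0738] rpy [-3.1412e+00 -2.0000e-04  2.1052e+00] d/40mm [-0.028  3.944  0.093] turn/8deg 6.0
```

Run:
```python
from h import *
im=cv2.imread('pics/w8.png'); C=cam('wrist'); s=get_state(); R=Ro.from_euler('xyz',s['orientation']).as_matrix(); p=s['position']
for u in(315,325,335): print(u,[(v,*im[v,u-2:u+3].mean(0).astype(int)) for v in range(200,300,3)])
for off in(.014,.016,.018): print(off,[proj(C,p+R@[off,0,z]) .round(1).tolist() for z in(p[2]-.0792,p[2]-.0912)])
```

```text
315 [(200, np.int64(137), np.int64(145), np.int64(83)), (203, np.int64(155), np.int64(165), np.int64(109)), (206, np.int64(138), np.int64(146), np.int64(86)), (209, np.int64(136), np.int64(144), np.int64(82)), (212, np.int64(135), np.int64(144), np.int64(82)), (215, np.int64(144), np.int64(163), np.int64(148)), (218, np.int64(153), np.int64(181), np.int64(193)), (221, np.int64(158), np.int64(187), np.int64(199)), (224, np.int64(186), np.int64(220), np.int64(229)), (227, np.int64(176), np.int64(208), np.int64(220)), (230, np.int64(176), np.int64(208), np.int64(220)), (233, np.int64(162), np.int64(192), np.int64(204)), (236, np.int64(153), np.int64(180), np.int64(193)), (239, np.int64(153), np.int64(181), np.int64(194)), (242, np.int64(153), np.int64(182), np.int64(193)), (245, np.int64(154), np.int64(182), np.int64(195)), (248, np.int64(148), np.int64(177), np.int64(189)), (251, np.int64(141), np.int64(168), np.int64(180)), (254, np.int64(155), np.int64(183), np.int64(196)), (257, np.int64(206), np.int64(233), np.int64(242)), (260, np.int64(175), np.int64(207), np.int64(220)), (263, n
[... 3634 characters left out ...]
(269, np.int64(175), np.int64(207), np.int64(221)), (272, np.int64(174), np.int64(207), np.int64(220)), (275, np.int64(174), np.int64(206), np.int64(220)), (278, np.int64(174), np.int64(206), np.int64(219)), (281, np.int64(174), np.int64(206), np.int64(220)), (284, np.int64(173), np.int64(205), np.int64(219)), (287, np.int64(172), np.int64(204), np.int64(218)), (290, np.int64(172), np.int64(204), np.int64(219)), (293, np.int64(172), np.int64(204), np.int64(219)), (296, np.int64(172), np.int64(203), np.int64(217)), (299, np.int64(171), np.int64(203), np.int64(217))]
0.014 [[[326.7, 219.1]], [[326.8, 227.8]]]
0.016 [[[326.7, 215.5]], [[326.8, 224.0]]]
0.018 [[[326.7, 211.9]], [[326.8, 220.2]]]
```

>>> arm_command([
  [[0,0,0,0,0.7,0,-1],[0,0,0,-0.01,0.9,0,-1],[0,0,0,-0.01,0.9,0,-1],[0,0,0,-0.01,0.9,0,-1],[0,0,0,0,0.544,0,-1],[0,0,1,0,0,0,-1],[0,0,1,0,0,0,-1],[0,0,1,0,0,0,-1],[0,0,1,0,0,0,-1],[0,0,1,0,0,0,-1],[0,0,1,0,0,0,-1],[0,0,0,0,0,0,-1]],
])

```text
clock: 18.48
position: [0.5729, -0.0141, 0.0731]
orientation: [-3.14, 0.001, 1.269]
wrist_force: [0.3, 0.0, -1.1]
gripper_width: 0.244
finger_force: 49.3
```

>>> arm_command([
  [[0,0,0,0,0,0.6,-1],[0,0,0,0,0,0.5,-1],[0,0,0,0,0,0.25,-1],[0,0,0,0,0,0,-1],[0,0,0,0,0,0,-1]],
])

```text
clock: 19.1
position: [0.5742, -0.0142, 0.0206]
orientation: [3.141, -0.0, 1.268]
wrist_force: [0.7, 0.3, 0.5]
gripper_width: 0.242
finger_force: 49.3
```

Run:
```python
from h import *
p=CAR+.005*AX; rows(*p,.0006,PSI)
```

```text
pos [ 0.5742 -0.0142  0.0206] rpy [ 3.1408e+00 -3.0000e-04  1.2679e+00] d/40mm [-0.011 -0.023  0.5  ] turn/8deg 0.003
```

>>> arm_command([
  [[0,0,0,0,-0.015,0.09,-1],[0,0,0,0,0,0.09,-1],[0,0,0,0,0,0.09,-1],[0,0,0,0,0,0.08,-1],[0,0,0,0,0,0,-1]],
])

```text
clock: 19.73
position: [0.5728, -0.014, 0.0058]
orientation: [-3.141, 0.0, 1.268]
wrist_force: [-0.3, -0.5, -1.5]
gripper_width: 0.246
finger_force: 49.3
```

>>> arm_command([
  [[0,0,0,0,0,0.07,-1],[0,0,0,0,0,0.06,-1],[0,0,0,0,0,0.02,-1],[0,0,0,0,0,0,-1]],
])

```text
clock: 20.23
position: [0.5731, -0.0141, 0.0007]
orientation: [3.142, 0.0, 1.268]
wrist_force: [-2.7, -0.6, 7.3]
gripper_width: 0.242
finger_force: 50.2
```

>>> arm_command([
  [[0,0,0,0,0,0,0.3],[0,0,0,0,0,0,0.3],[0,0,0,0,0,0,0.3],[0,0,0,0,0,-0.7,0.3],[0,0,0,0,0,-1,0.3],[0,0,0,0,0,-1,1],[0,0,0,0,0,-0.5,1],[0,0,0,0,0,0,1]],
])

```text
clock: 21.22
position: [0.5743, -0.0141, 0.1295]
orientation: [3.138, -0.001, 1.267]
wrist_force: [0.9, 0.4, -0.4]
gripper_width: 1.002
finger_force: 0.0
```

Run:
```python
from h import *
rows(.4377,.0632,.13,np.radians(149.4))
C,im=snap('wrist','w9')
```

```text
pos [ 0.5743 -0.0141  0.1295] rpy [ 3.1385e+00 -9.0000e-04  1.2674e+00] d/40mm [ 0.823 -3.836 -0.023] turn/8deg -9.598
```

>>> arm_command([
  [[0,0,0,0.2,-0.94,0,1],[0,0,0,0.2,-0.96,0,1],[0,0,0,0.2,-0.96,0,1],[0,0,0,0.22,-0.97,0,1],[0,0,-0.96,0,0,0,1],[0,0,-0.96,0,0,0,1],[0,0,-0.96,0,0,0,1],[0,0,-0.96,0,0,0,1],[0,0,-0.96,0,0,0,1],[0,0,-0.96,0,0,0,1],[0,0,-0.96,0,0,0,1],[0,0,-0.96,0,0,0,1]],
])

```text
clock: 22.78
position: [0.4356, 0.0629, 0.1269]
orientation: [-3.14, -0.002, 2.344]
wrist_force: [-0.7, -0.3, -0.2]
gripper_width: 1.004
finger_force: 0.0
```

>>> arm_command([
  [[0,0,-0.96,0,0,0,1],[0,0,-0.96,0,0,0,1],[0,0,0,0,0,0,1],[0,0,0,0,0,0,1]],
])

```text
clock: 23.28
position: [0.4362, 0.0629, 0.1275]
orientation: [-3.141, -0.001, 2.605]
wrist_force: [0.5, 0.3, 0.1]
gripper_width: 1.003
finger_force: 0.0
```

Run:
```python
from h import *
rows(.4377,.0632,-.008,np.radians(149.4))
C,im=snap('wrist','w10'); u,v=proj(C,[.4377,.0632,.038])[0]; print(u,v)
x,y=int(u)-50,int(v)-60; c=im[y:y+120,x:x+100]; h=cv2.cvtColor(c,cv2.COLOR_RGB2HSV)
m=((h[:,:,1]<70)&(h[:,:,2]>90)).astype(np.uint8); k=cv2.findContours(m,0,1)[0]; k=max(k,key=cv2.contourArea)
r=cv2.minAreaRect(k); print(r, np.array(cv2.boundingRect(k))+[x,y,0,0])
g=m*0; vmin=h[:,:,2]>212; print('bright rows',[(i+y,int(c[i,48:52].mean())) for i in range(30,95,2)]); print('cols',[(i+x,int(c[60:64,i].mean())) for i in range(20,85,2)])
```

```text
pos [0.4362 0.0629 0.1275] rpy [-3.1412e+00 -1.1000e-03  2.6054e+00] d/40mm [-0.033  0.028  3.388] turn/8deg -0.015
327.09783377518545 195.59886180698007
((49.49999237060547, 51.49999237060547), (50.99999237060547, 34.99999237060547), -0.0) [301 169  52  36]
bright rows [(165, 122), (167, 122), (169, 133), (171, 168), (173, 215), (175, 204), (177, 203), (179, 172), (181, 169), (183, 165), (185, 185), (187, 207), (189, 204), (191, 203), (193, 203), (195, 202), (197, 201), (199, 201), (201, 200), (203, 194), (205, 128), (207, 122), (209, 121), (211, 121), (213, 121), (215, 121), (217, 121), (219, 121), (221, 120), (223, 120), (225, 120), (227, 120), (229, 120)]
cols [(297, 121), (299, 121), (301, 126), (303, 187), (305, 187), (307, 190), (309, 200), (311, 201), (313, 201), (315, 201), (317, 201), (319, 201), (321, 201), (323, 202), (325, 201), (327, 202), (329, 202), (331, 202), (333, 202), (335, 203), (337, 203), (339, 203), (341, 203), (343, 203), (345, 203), (347, 204), (349, 202), (351, 167), (353, 122), (355, 121), (357, 121), (359, 121), (361, 120)]
```

>>> arm_command([
  [[0,0,0,-0.015,0.025,0.8,1],[0,0,0,0,0,0.8,1],[0,0,0,0,0,0.8,1],[0,0,0,0,0,0.6,1],[0,0,0,0,0,0.35,1],[0,0,0,0,0,0,1],[0,0,0,0,0,0,-1],[0,0,0,0,0,0,-1],[0,0,0,0,0,0,-1],[0,0,0,0,0,0,-1],[0,0,0,0,0,0,-1],[0,0,0,0,0,0,-1]],
])

```text
clock: 24.82
position: [0.4381, 0.0635, -0.0052]
orientation: [3.141, 0.001, 2.608]
wrist_force: [-0.9, -1.0, 7.4]
gripper_width: 0.382
finger_force: 49.5
```

>>> arm_command([
  [[0,0,0,0,0,-0.3,-1],[0,0,0,0,0,-0.6,-1],[0,0,0,0,0,-0.6,-1],[0,0,0,0,0,-0.5,-1],[0,0,0,0,0,0,-1],[0,0,0,0,0,0,-1]],
])

```text
clock: 25.58
position: [0.4373, 0.0632, 0.0738]
orientation: [-3.141, -0.0, 2.608]
wrist_force: [0.5, 0.2, -1.6]
gripper_width: 0.383
finger_force: 50.1
```

Run:
```python
from h import *
p=CAR+.043*AX; print(p);rows(*p,.07,PSI); C,im=snap('wrist','w11')
s=get_state(); R=Ro.from_euler('xyz',s['orientation']).as_matrix(); p=s['position']
print([(v,int(im[v,320:330].mean())) for v in range(200,262,2)])
for off in(.011,.013,.015): print(off,[proj(C,p+R@[off,0,z]).round(1).tolist() for z in(-.005,-.017)])
```

```text
[0.58454286 0.02193731]
pos [0.4373 0.0632 0.0738] rpy [-3.1411e+00 -2.0000e-04  2.6078e+00] d/40mm [-3.693  0.985  0.094] turn/8deg 9.599
[(200, 124), (202, 123), (204, 124), (206, 124), (208, 124), (210, 123), (212, 124), (214, 124), (216, 124), (218, 124), (220, 128), (222, 168), (224, 172), (226, 175), (228, 185), (230, 219), (232, 206), (234, 206), (236, 206), (238, 206), (240, 176), (242, 172), (244, 173), (246, 173), (248, 174), (250, 174), (252, 174), (254, 174), (256, 158), (258, 158), (260, 175)]
0.011 [[[326.0, 224.2]], [[326.1, 233.1]]]
0.013 [[[326.0, 220.6]], [[326.1, 229.4]]]
0.015 [[[326.0, 217.0]], [[326.1, 225.6]]]
```

>>> arm_command([
  [[0,0,0,-0.9,0.24,0,-1],[0,0,0,-0.93,0.25,0,-1],[0,0,0,-0.93,0.25,0,-1],[0,0,0,-0.933,0.245,0,-1],[0,0,0.96,0,0,0,-1],[0,0,0.96,0,0,0,-1],[0,0,0.96,0,0,0,-1],[0,0,0.96,0,0,0,-1],[0,0,0.96,0,0,0,-1],[0,0,0.96,0,0,0,-1],[0,0,0.96,0,0,0,-1],[0,0,0.96,0,0,0,-1]],
])

```text
clock: 27.12
position: [0.584, 0.0223, 0.0728]
orientation: [-3.139, 0.0, 1.532]
wrist_force: [1.0, 0.0, -0.1]
gripper_width: 0.383
finger_force: 50.1
```

>>> arm_command([
  [[0,0,0.96,0,0,0,-1],[0,0,0.96,0,0,0,-1],[0,0,0,0,0,0.6,-1],[0,0,0,0,0,0.5,-1],[0,0,0,0,0,0.25,-1],[0,0,0,0,0,0,-1],[0,0,0,0,0,0,-1]],
])

```text
clock: 28.0
position: [0.5854, 0.0224, 0.0206]
orientation: [3.141, -0.0, 1.268]
wrist_force: [0.8, 0.2, -0.4]
gripper_width: 0.383
finger_force: 50.1
```

Run:
```python
from h import *
p=CAR+.043*AX; rows(*p,.0008,PSI)
```

```text
pos [0.5854 0.0224 0.0206] rpy [ 3.1408e+00 -4.0000e-04  1.2676e+00] d/40mm [-0.018 -0.018  0.494] turn/8deg 0.001
```

>>> arm_command([
  [[0,0,0,-0.015,-0.013,0.09,-1],[0,0,0,0,0,0.09,-1],[0,0,0,0,0,0.09,-1],[0,0,0,0,0,0.08,-1],[0,0,0,0,0,0,-1]],
])

```text
clock: 28.62
position: [0.584, 0.0219, 0.0058]
orientation: [-3.141, 0.0, 1.268]
wrist_force: [-0.2, -0.5, -1.4]
gripper_width: 0.379
finger_force: 50.1
```

>>> arm_command([
  [[0,0,0,0,0,0.07,-1],[0,0,0,0,0,0.06,-1],[0,0,0,0,0,0.01,-1],[0,0,0,0,0,0,-1]],
])

```text
clock: 29.12
position: [0.5843, 0.0219, 0.0009]
orientation: [3.142, 0.0, 1.268]
wrist_force: [-1.3, -0.0, 4.7]
gripper_width: 0.383
finger_force: 50.8
```

>>> arm_command([
  [[0,0,0,0,0,0,0.3],[0,0,0,0,0,0,0.3],[0,0,0,0,0,0,0.3],[0,0,0,0,0,-0.7,0.3],[0,0,0,0,0,-1,0.3],[0,0,0,0,0,-1,1],[0,0,0,0,0,-1,1],[0,0,0,0,0,-1,1],[0,0,0,0,0,-1,1],[0,0,0,0,0,-0.55,1],[0,0,0,0,0,0,1]],
])

```text
clock: 30.5
position: [0.5853, 0.0221, 0.2521]
orientation: [3.138, -0.001, 1.268]
wrist_force: [-0.3, 0.8, -1.4]
gripper_width: 0.999
finger_force: 0.0
```

Run:
```python
from h import *
rows(.5,.335,.25,1.57)
C,im=snap('wrist','w12')
C2,t=snap('scene','s12')
```

```text
pos [0.5853 0.0221 0.2521] rpy [ 3.1382e+00 -1.2000e-03  1.2675e+00] d/40mm [ 6.829 -4.372  0.047] turn/8deg -2.166
```

>>> arm_command([
  [[0,0,0,0.85,-0.546,0,1],[0,0,0,0.85,-0.546,0,1],[0,0,0,0.85,-0.546,0,1],[0,0,0,0.85,-0.546,0,1],[0,0,0,0.85,-0.546,0,1],[0,0,0,0.85,-0.546,0,1],[0,0,0,0.85,-0.546,0,1],[0,0,0,0.85,-0.546,0,1],[0,0,-0.8,0,0,0,1],[0,0,-0.8,0,0,0,1],[0,0,-0.57,0,0,0,1],[0,0,0,0,0,0,1]],
])

```text
clock: 32.1
position: [0.498, 0.3331, 0.2489]
orientation: [-3.139, 0.001, 1.57]
wrist_force: [-0.2, -0.4, -0.3]
gripper_width: 1.0
finger_force: 0.0
```

Run:
```python
from h import *
import pickle
s=get_state();print(s['position'],s['orientation'])
C,im=snap('wrist','w13'); pickle.dump(s,open('s13.pkl','wb'))
M=np.zeros((600,800,3),np.uint8); M[:400,:640]=im[:,:,::-1]
w=cv2.imread('pics/w12.png'); u,v=proj(cam('wrist',None),[0,0,0])[0]
M[400:600,:400]=cv2.resize(w[150:400,150:500],(400,200))[:200]
M[400:600,400:800]=cv2.resize(cv2.imread('pics/s12.png')[190:260,250:390],(400,200))
cv2.imwrite('pics/m13.png',M)
```

```text
[0.49798837 0.33314151 0.2488531 ] [-3.13917676e+00  1.20807078e-03  1.57004317e+00]
```

View pics/m13.png

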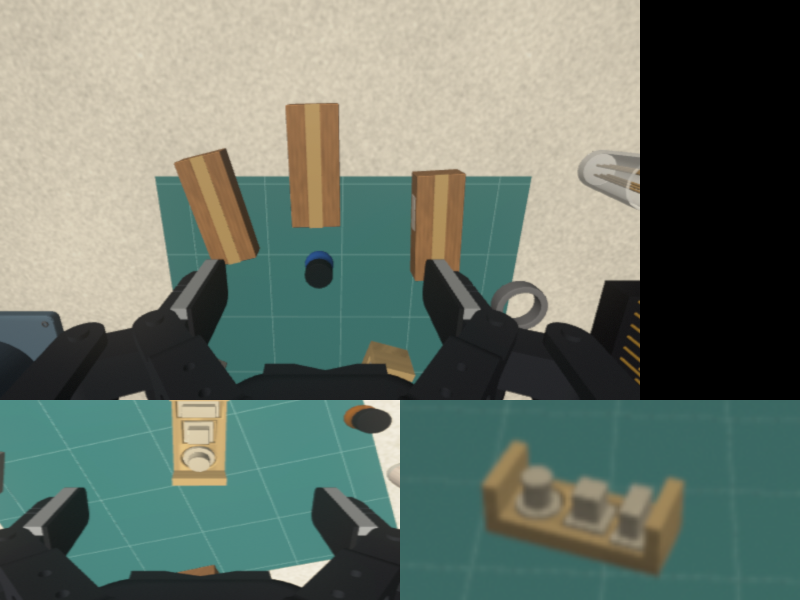

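All three plinths are seated. In the wrist view, C is at (217,207), B at (315,165) and A at (438,225), partly behind a finger. The light stripe along each top gives centre, axis and height.

```bash
cat >> h.py <<'E'
def carton(C,im,xy,zs=(.044,.028),zc=.036,show=True):
    "find stripe near world xy; return centre, yaw(long axis), stripe length at each z"
    h=cv2.cvtColor(im,cv2.COLOR_RGB2HSV).astype(int); u,v=proj(C,[*xy,zc])[0]
    m=((h[:,:,0]>=15)&(h[:,:,0]<=24)&(h[:,:,1]>85)&(h[:,:,1]<150)&(h[:,:,2]>140)).astype(np.uint8)
    m=cv2.morphologyEx(m,cv2.MORPH_OPEN,np.ones((3,3),np.uint8)); n,L,S,G=cv2.connectedComponentsWithStats(m)
    c=[i for i in range(1,n) if S[i,4]>200]; i=min(c,key=lambda i:np.hypot(*(G[i]-[u,v])))
    k=max(cv2.findContours((L==i).astype(np.uint8),0,1)[0],key=cv2.contourArea)[:,0,:]
    print('px',G[i].round(1),'pred',(round(u),round(v)),S[i])
    for z in zs:
        r=cv2.minAreaRect((ray(C,k,z)*1000).astype(np.float32)); b=cv2.boxPoints(r); e=[b[1]-b[0],b[2]-b[1]]; e=max(e,key=np.linalg.norm)
        print(' z',z,'c',(np.array(r[0])/1000).round(4),'size',np.round(r[1],1),'long axis deg',round(float(np.degrees(np.arctan2(e[1],e[0]))%180),1))
E
python3 - <<'E'
from h import *
import pickle
im=cv2.imread('pics/w13.png')[:,:,::-1].copy(); h=cv2.cvtColor(im,cv2.COLOR_RGB2HSV)
print(h[160,315],h[160,297],h[210,220],h[210,440],h[210,422],h[300,250])
C=cam('wrist',pickle.load(open('s13.pkl','rb')))
for n,xy in[('B',(.482,.329)),('C',(.361,.267)),('A',(.633,.243))]: print(n);carton(C,im,xy)
E
```

```text
[ 19 120 178] [ 15 132 143] [ 19 123 176] [ 19 122 176] [ 14 135 149] [ 86 115 113]
B
px [313.6 165. ] pred (312, 166) [ 303  103   22  125 2117]
 z 0.044 c [0.4844 0.3282] size [ 21.4 143.1] long axis deg 90.5
 z 0.028 c [0.4839 0.3248] size [ 22.3 149.2] long axis deg 90.5
C
px [214.6 208.8] pred (213, 217) [ 188  155   53  109 1736]
 z 0.044 c [0.3685 0.2765] size [ 23.2 137.9] long axis deg 103.5
 z 0.028 c [0.3631 0.2708] size [ 24.1 143.8] long axis deg 103.5
A
px [439.5 216.3] pred (435, 235) [ 429  174   21   85 1323]
 z 0.044 c [0.6317 0.2683] size [ 20.9 106.9] long axis deg 93.8
 z 0.028 c [0.6374 0.2623] size [ 21.7 111.4] long axis deg 93.8
```

>>> arm_command([
  [[0,0,0,0,0.8,0,1],[0,0,0,0,0.9,0,1],[0,0,0,0,0.9,0,1],[0,0,0,0,0.8,0,1],[0,0,0,0,0,0,1],[0,0,0,0,0,0,1]],
])

```text
clock: 32.9
position: [0.6336, 0.334, 0.2498]
orientation: [-3.14, 0.0, 1.571]
wrist_force: [-0.8, -0.2, -0.4]
gripper_width: 0.999
finger_force: 0.0
```

Run:
```python
from h import *
C,im=snap('wrist','w14'); carton(C,im,(.635,.25))
print(ray(C,(0,0),0))
rows(.4844,.3282,.1,np.radians(90.5))
```

```text
px [330.1 227.9] pred (327, 230) [ 319  175   25  106 1711]
 z 0.044 c [0.6386 0.2533] size [ 26.  137.1] long axis deg 93.8
 z 0.028 c [0.6388 0.2467] size [ 27.1 142.9] long axis deg 93.8
[[0.27345829 0.50916853]]
pos [0.6334 0.3342 0.2502] rpy [-3.1404  0.      1.5714] d/40mm [-0.149 -3.72   3.759] turn/8deg -0.058
```

B is thick (143.1 mm stripe at z = 44 mm). A and C are thin (142.9 and 143.8 mm at z = 28 mm). Now I'll pick B.

>>> arm_command([
  [[0,0,-0.06,-0.03,-0.9,0.5,1],[0,0,0,-0.04,-0.94,0.8,1],[0,0,0,-0.04,-0.94,0.8,1],[0,0,0,-0.039,-0.94,0.8,1],[0,0,0,0,0,0.85,1],[0,0,0,0,0,0,1],[0,0,0,0,0,0,1]],
], newtons=60)

```text
clock: 33.83
position: [0.4866, 0.3275, 0.1019]
orientation: [3.14, -0.001, 1.579]
wrist_force: [0.7, 0.3, 0.5]
gripper_width: 1.0
finger_force: 0.0
```

Run:
```python
from h import *
C,im=snap('wrist','w15'); carton(C,im,(.4844,.3282),zs=(.044,))
rows(.4844,.3282,-.018,np.radians(90.5))
```

```text
px [322.2 194.3] pred (323, 201) [ 307  101   30  192 4901]
 z 0.044 c [0.4842 0.3278] size [ 19.  142.8] long axis deg 91.1
pos [0.487  0.3276 0.1022] rpy [ 3.1394e+00 -1.6000e-03  1.5786e+00] d/40mm [ 0.01  -0.07   3.005] turn/8deg -0.007
```

>>> arm_command([
  [[0,0,-0.05,0.01,-0.07,0.8,1],[0,0,0,0,0,0.8,1],[0,0,0,0,0,0.7,1],[0,0,0,0,0,0.5,1],[0,0,0,0,0,0.2,1],[0,0,0,0,0,0,1],[0,0,0,0,0,0,-1],[0,0,0,0,0,0,-1],[0,0,0,0,0,0,-1],[0,0,0,0,0,0,-1],[0,0,0,0,0,0,-1]],
])

```text
clock: 35.25
position: [0.4841, 0.3278, -0.0182]
orientation: [3.14, -0.001, 1.586]
wrist_force: [0.3, -0.4, 6.4]
gripper_width: 0.67
finger_force: 65.3
```

>>> arm_command([
  [[0,0,0,0,0,-0.3,-1],[0,0,0,0,0,-0.6,-1],[0,0,0,0,0,-0.8,-1],[0,0,0,0,0,-0.9,-1],[0,0,0,0,0,-0.4,-1],[0,0,0,0,0,0,-1],[0,0,0,0,0,0,-1]],
])

```text
clock: 36.12
position: [0.4823, 0.3263, 0.0991]
orientation: [-3.14, 0.001, 1.586]
wrist_force: [1.1, -0.4, -2.7]
gripper_width: 0.665
finger_force: 64.8
```

Run:
```python
from h import *
C,im=snap('wrist','w16'); s=get_state(); carton(C,im,s['position'][:2],zs=(.164,),zc=.164)
rows(*CAR,.10,PSI)
```

```text
px [324.1 232. ] pred (327, 311) [  291   107    64   263 13010]
 z 0.164 c [0.4796 0.3492] size [20.9 98.8] long axis deg 90.3
pos [0.4822 0.3263 0.099 ] rpy [-3.1394e+00  1.6000e-03  1.5860e+00] d/40mm [-8.668  2.106 -0.016] turn/8deg 2.281
```

>>> arm_command([
  [[0,0,0,-0.6,0.15,0,-1],[0,0,0,-0.8,0.2,0,-1],[0,0,0,-0.8,0.2,0,-1],[0,0,0,-0.8,0.2,0,-1],[0,0,0,-0.8,0.2,0,-1],[0,0,0,-0.8,0.2,0,-1],[0,0,0,-0.8,0.2,0,-1],[0,0,0,-0.8,0.2,0,-1],[0,0,0,-0.8,0.2,0,-1],[0,0,0,-0.8,0.2,0,-1],[0,0,0,-0.6,0.15,0,-1],[0,0,0,-0.268,0.006,0,-1]],
])

```text
clock: 37.67
position: [0.5721, -0.02, 0.0993]
orientation: [-3.14, 0.0, 1.584]
wrist_force: [-0.5, 0.7, -3.1]
gripper_width: 0.665
finger_force: 64.7
```

>>> arm_command([
  [[0,0,0.5,0,0,0,-1],[0,0,0.6,0,0,0,-1],[0,0,0.6,0,0,0,-1],[0,0,0.58,0,0,0,-1],[0,0,0,0,0,0.5,-1],[0,0,0,0,0,0.5,-1],[0,0,0,0,0,0.25,-1],[0,0,0,0,0,0,-1],[0,0,0,0,0,0,-1]],
])

```text
clock: 38.8
position: [0.573, -0.0182, 0.0508]
orientation: [3.141, -0.0, 1.268]
wrist_force: [-0.6, -0.4, -2.0]
gripper_width: 0.672
finger_force: 64.7
```

```bash
cat >> h.py <<'E'
def heldend(C,im,top_off):
    "far (+tool x) end of a held carton, mm ahead of TCP and sideways; top_off = carton top above TCP"
    h=cv2.cvtColor(im,cv2.COLOR_RGB2HSV).astype(int); s=get_state(); R=Ro.from_euler('xyz',s['orientation']).as_matrix(); p=s['position']
    pr=proj(C,p+R@[.071,0,-top_off])[0]
    m=(h[:,:,0]>=10)&(h[:,:,0]<=24)&(h[:,:,1]>85)&(h[:,:,2]>90); st=m&(h[:,:,0]>=17)&(h[:,:,2]>150)
    col=[int(h[v,int(pr[0])-5:int(pr[0])+5,2].mean()) for v in range(int(pr[1])-16,int(pr[1])+17,2)]
    print('pred end px',pr.round(1),'V from',int(pr[1])-16,'step2',col)
    print('mm per px',1000*np.linalg.norm(ray(C,pr,p[2]+top_off)-ray(C,pr+[0,1],p[2]+top_off)))
E
python3 - <<'E'
from h import *
rows(*CAR,.030,PSI)
C,im=snap('wrist','w17'); heldend(C,im,.062); print(get_state()['wrist_force'],get_state()['gripper_width'])
E
```

```text
pos [ 0.573  -0.0182  0.0508] rpy [ 3.1410e+00 -3.0000e-04  1.2678e+00] d/40mm [-0.032 -0.025  0.519] turn/8deg 0.002
pred end px [328.3 109.3] V from 93 step2 [154, 154, 154, 154, 154, 149, 140, 198, 227, 227, 227, 227, 227, 227, 227, 227, 227]
mm per px 0.3009624409266038
[-0.16390651 -0.20062623 -2.31008654] 0.6711583791039845
```

>>> arm_command([
  [[0,0,0,-0.045,-0.02,0.12,-1],[0,0,0,0,0,0.12,-1],[0,0,0,0,0,0.1,-1],[0,0,0,0,0,0.08,-1],[0,0,0,0,0,0,-1]],
])

```text
clock: 39.48
position: [0.5711, -0.0197, 0.0334]
orientation: [-3.141, 0.0, 1.268]
wrist_force: [-0.6, 0.4, -2.5]
gripper_width: 0.666
finger_force: 64.7
```

>>> arm_command([
  [[0,0,0,0,0,0.05,-1],[0,0,0,0,0,0.03,-1],[0,0,0,0,0,0,-1]],
])

```text
clock: 39.85
position: [0.5712, -0.0198, 0.0304]
orientation: [-3.141, 0.0, 1.268]
wrist_force: [-0.1, -0.3, -3.0]
gripper_width: 0.669
finger_force: 64.7
```

>>> arm_command([
  [[0,0,0,0,0,0.025,-1],[0,0,0,0,0,0,-1]],
])

```text
clock: 40.1
position: [0.5714, -0.0198, 0.0298]
orientation: [3.141, 0.0, 1.268]
wrist_force: [-2.4, -1.0, 1.6]
gripper_width: 0.67
finger_force: 64.8
```

>>> arm_command([
  [[0,0,0,0,0,0,1],[0,0,0,0,0,0,1],[0,0,0,0,0,0,1],[0,0,0,0,0,-0.5,1],[0,0,0,0,0,-1,1],[0,0,0,0,0,-1,1],[0,0,0,0,0,-1,1],[0,0,0,0,0,-1,1],[0,0,0,0,0,-0.8,1],[0,0,0,0,0,0,1]],
])

```text
clock: 41.35
position: [0.5732, -0.0194, 0.2457]
orientation: [3.135, -0.002, 1.268]
wrist_force: [0.2, 1.1, 0.7]
gripper_width: 0.997
finger_force: 0.0
```

Run:
```python
from h import *
C,im=snap('wrist','w18'); carton(C,im,CAR,zs=(.092,),zc=.092)
rows(.484,-.29,.25,1.6)
```

```text
px [322.7 167.9] pred (323, 175) [ 304  100   43  143 3341]
 z 0.092 c [ 0.5744 -0.02  ] size [143.1  39.7] long axis deg 75.3
pos [ 0.572  -0.0196  0.2437] rpy [ 3.1383e+00 -7.0000e-04  1.2677e+00] d/40mm [-7.108 -0.082 -0.164] turn/8deg -2.38
```

>>> arm_command([
  [[0,0,0,-0.7,-0.01,0,1],[0,0,0,-0.9,-0.01,0,1],[0,0,0,-0.9,-0.01,0,1],[0,0,0,-0.9,-0.01,0,1],[0,0,0,-0.9,-0.01,0,1],[0,0,0,-0.9,-0.01,0,1],[0,0,0,-0.9,-0.01,0,1],[0,0,0,-0.9,-0.01,0,1],[0,0,-0.8,-0.108,0,0,1],[0,0,-0.8,0,0,0,1],[0,0,-0.78,0,0,0,1],[0,0,0,0,0,0,1]],
])

```text
clock: 42.9
position: [0.4827, -0.2898, 0.2408]
orientation: [-3.14, -0.001, 1.599]
wrist_force: [0.3, 0.1, 0.4]
gripper_width: 1.0
finger_force: 0.0
```

Run:
```python
from h import *
C,im=snap('wrist','w19'); carton(C,im,(.484,-.347))
s=get_state();print(s['position'],s['orientation'])
```

```text
px [328.  210.7] pred (326, 212) [ 319  154   18  116 1836]
 z 0.044 c [ 0.4866 -0.3469] size [ 19.  141.4] long axis deg 92.2
 z 0.028 c [ 0.487  -0.3526] size [ 19.8 147.5] long axis deg 92.2
[ 0.48281396 -0.28985943  0.24094876] [-3.14048792e+00 -8.17993480e-04  1.59781831e+00]
```

Run:
```python
from h import *
rows(.4866,-.3469,.10,np.radians(92.2))
```

```text
pos [ 0.4828 -0.2899  0.2409] rpy [-3.1405e+00 -8.0000e-04  1.5978e+00] d/40mm [-1.431  0.06   3.522] turn/8deg -0.081
```

>>> arm_command([
  [[0,0,-0.08,-0.7,0.06,0.7,1],[0,0,0,-0.73,0,0.7,1],[0,0,0,0,0,0.8,1],[0,0,0,0,0,0.8,1],[0,0,0,0,0,0.52,1],[0,0,0,0,0,0,1],[0,0,0,0,0,0,1]],
])

```text
clock: 43.82
position: [0.4883, -0.3474, 0.1016]
orientation: [3.141, 0.001, 1.61]
wrist_force: [0.4, -0.2, 0.6]
gripper_width: 0.999
finger_force: 0.0
```

Run:
```python
from h import *
C,im=snap('wrist','w20'); carton(C,im,(.4866,-.3469),zs=(.044,))
rows(.4866,-.3469,-.018,np.radians(92.2))
```

```text
px [323.8 193.5] pred (324, 201) [ 310  101   29  192 4694]
 z 0.044 c [ 0.4872 -0.3471] size [ 18.5 142.5] long axis deg 92.5
pos [ 0.4885 -0.3476  0.1019] rpy [3.1402e+00 1.1000e-03 1.6105e+00] d/40mm [ 0.023 -0.052  2.997] turn/8deg 0.01
```

>>> arm_command([
  [[0,0,-0.02,0.01,-0.035,0.8,1],[0,0,0,0,0,0.8,1],[0,0,0,0,0,0.7,1],[0,0,0,0,0,0.5,1],[0,0,0,0,0,0.2,1],[0,0,0,0,0,0,1],[0,0,0,0,0,0,-1],[0,0,0,0,0,0,-1],[0,0,0,0,0,0,-1],[0,0,0,0,0,0,-1],[0,0,0,0,0,0,-1]],
])

```text
clock: 45.25
position: [0.4873, -0.3474, -0.018]
orientation: [3.14, 0.001, 1.614]
wrist_force: [-0.1, 0.2, 6.8]
gripper_width: 0.671
finger_force: 65.5
```

>>> arm_command([
  [[0,0,0,0,0,-0.3,-1],[0,0,0,0,0,-0.6,-1],[0,0,0,0,0,-0.8,-1],[0,0,0,0,0,-0.9,-1],[0,0,0,0,0,-0.9,-1],[0,0,0,0,0,-0.6,-1],[0,0,0,0,0,0,-1],[0,0,0,0,0,0,-1]],
])

```text
clock: 46.25
position: [0.4854, -0.3465, 0.1437]
orientation: [-3.14, -0.001, 1.614]
wrist_force: [0.5, -0.2, -1.7]
gripper_width: 0.673
finger_force: 64.5
```

Run:
```python
from h import *
rows(*CAR,.145,PSI)
```

```text
pos [ 0.4854 -0.3465  0.1437] rpy [-3.1400e+00 -8.0000e-04  1.6139e+00] d/40mm [ 8.085  2.508 -0.029] turn/8deg 2.481
```

>>> arm_command([
  [[0,0,0,0.5,0.155,0,-1],[0,0,0,0.75,0.23,0,-1],[0,0,0,0.75,0.23,0,-1],[0,0,0,0.75,0.23,0,-1],[0,0,0,0.75,0.23,0,-1],[0,0,0,0.75,0.23,0,-1],[0,0,0,0.75,0.23,0,-1],[0,0,0,0.75,0.23,0,-1],[0,0,0,0.75,0.23,0,-1],[0,0,0,0.75,0.23,0,-1],[0,0,0,0.6,0.2,0,-1],[0,0,0,0.235,0.083,0,-1]],
])

```text
clock: 47.75
position: [0.5719, -0.0159, 0.144]
orientation: [-3.14, -0.002, 1.618]
wrist_force: [0.0, 0.5, -1.5]
gripper_width: 0.67
finger_force: 64.5
```

>>> arm_command([
  [[0,0,0.6,0,0,0,-1],[0,0,0.65,0,0,0,-1],[0,0,0.65,0,0,0,-1],[0,0,0.58,0,0,0,-1],[0,0,0,0,0,0.5,-1],[0,0,0,0,0,0.5,-1],[0,0,0,0,0,0.25,-1],[0,0,0,0,0,0,-1],[0,0,0,0,0,0,-1]],
])

```text
clock: 48.88
position: [0.5731, -0.0195, 0.0953]
orientation: [3.141, -0.0, 1.268]
wrist_force: [0.1, 0.4, -2.2]
gripper_width: 0.671
finger_force: 64.5
```

Run:
```python
from h import *
rows(*CAR,.074,PSI)
C,im=snap('wrist','w21'); heldend(C,im,.062); print(get_state()['wrist_force'],get_state()['gripper_width'])
```

```text
pos [ 0.5731 -0.0195  0.0953] rpy [ 3.1407e+00 -3.0000e-04  1.2675e+00] d/40mm [-0.002 -0.037  0.533] turn/8deg 0.0
pred end px [328.1 109.2] V from 93 step2 [148, 149, 148, 148, 164, 161, 136, 188, 222, 222, 221, 221, 222, 222, 221, 222, 222]
mm per px 0.30123730929736015
[-0.06123121 -0.1935026  -1.66216291] 0.66990454756389
```

>>> arm_command([
  [[0,0,0,-0.02,-0.025,0.12,-1],[0,0,0,0,0,0.12,-1],[0,0,0,0,0,0.1,-1],[0,0,0,0,0,0.1,-1],[0,0,0,0,0,0,-1]],
])

```text
clock: 49.55
position: [0.5712, -0.0199, 0.0767]
orientation: [-3.141, 0.0, 1.268]
wrist_force: [-0.4, 0.1, -1.7]
gripper_width: 0.669
finger_force: 64.5
```

>>> arm_command([
  [[0,0,0,0,0,0.04,-1],[0,0,0,0,0,0.03,-1],[0,0,0,0,0,0.015,-1],[0,0,0,0,0,0,-1]],
])

```text
clock: 50.05
position: [0.5715, -0.0199, 0.074]
orientation: [3.141, 0.0, 1.268]
wrist_force: [-2.2, -0.2, 2.1]
gripper_width: 0.673
finger_force: 64.9
```

Touched down. I'll release, rise and head for carton A, which is thin.

>>> arm_command([
  [[0,0,0,0,0,0,1],[0,0,0,0,0,0,1],[0,0,0,0,0,0,1],[0,0,0,0,0,-0.5,1],[0,0,0,0,0,-1,1],[0,0,0,0,0,-1,1],[0,0,0,0,0,-1,1],[0,0,0,0,0,-0.9,1],[0,0,0,0,0,0,1]],
])

```text
clock: 51.18
position: [0.5735, -0.0198, 0.2528]
orientation: [3.136, -0.002, 1.267]
wrist_force: [0.4, -0.1, -0.5]
gripper_width: 0.998
finger_force: 0.0
```

Run:
```python
from h import *
C,im=snap('wrist','w22'); carton(C,im,CAR,zs=(.136,),zc=.136)
rows(.6388,.2467,.20,np.radians(93.8))
```

```text
px [322.  176.2] pred (323, 184) [ 305  100   36  159 3759]
 z 0.136 c [ 0.5706 -0.0192] size [143.4  29.5] long axis deg 71.9
pos [ 0.5721 -0.02    0.2507] rpy [ 3.1392e+00 -5.0000e-04  1.2675e+00] d/40mm [ 6.859 -0.403  1.27 ] turn/8deg -2.647
```

>>> arm_command([
  [[0,0,0,0.7,-0.05,0,1],[0,0,0,0.9,-0.05,0,1],[0,0,0,0.9,-0.05,0,1],[0,0,0,0.9,-0.05,0,1],[0,0,0,0.9,-0.05,0.3,1],[0,0,0,0.9,-0.05,0.5,1],[0,0,0,0.9,-0.05,0.5,1],[0,0,0,0.76,-0.05,0.5,1],[0,0,-0.9,0,0,0.7,1],[0,0,-0.9,0,0,0.7,1],[0,0,-0.85,0,0,0.55,1],[0,0,0,0,0,0,1]],
])

```text
clock: 52.72
position: [0.6356, 0.2455, 0.0961]
orientation: [-3.135, 0.002, 1.637]
wrist_force: [0.4, -0.4, 1.0]
gripper_width: 0.997
finger_force: 0.0
```

Run:
```python
from h import *
C,im=snap('wrist','w23'); carton(C,im,(.6388,.2467),zs=(.028,),zc=.028)
rows(.6388,.2467,-.02,np.radians(93.8))
```

```text
px [331.4 190.3] pred (331, 200) [ 317  100   30  185 4641]
 z 0.028 c [0.6396 0.2466] size [ 21.3 142.7] long axis deg 92.3
pos [0.6368 0.2462 0.098 ] rpy [-3.1383e+00  7.0000e-04  1.6354e+00] d/40mm [0.01  0.059 2.95 ] turn/8deg -0.012
```

>>> arm_command([
  [[0,0,0.08,0.01,0.07,0.8,1],[0,0,0,0,0,0.8,1],[0,0,0,0,0,0.7,1],[0,0,0,0,0,0.45,1],[0,0,0,0,0,0.2,1],[0,0,0,0,0,0,1],[0,0,0,0,0,0,-1],[0,0,0,0,0,0,-1],[0,0,0,0,0,0,-1],[0,0,0,0,0,0,-1],[0,0,0,0,0,0,-1]],
])

```text
clock: 54.15
position: [0.6419, 0.2478, -0.0168]
orientation: [3.14, -0.001, 1.626]
wrist_force: [-0.4, -0.5, 5.9]
gripper_width: 0.656
finger_force: 66.2
```

>>> arm_command([
  [[0,0,0,0,0,-0.3,-1],[0,0,0,0,0,-0.6,-1],[0,0,0,0,0,-0.8,-1],[0,0,0,0,0,-0.9,-1],[0,0,0,0,0,-0.9,-1],[0,0,0,0,0,-0.9,-1],[0,0,0,0,0,-0.8,-1],[0,0,0,0,0,0,-1],[0,0,0,0,0,0,-1]],
])

```text
clock: 55.28
position: [0.6403, 0.2469, 0.1894]
orientation: [-3.141, 0.001, 1.627]
wrist_force: [-0.0, -1.1, -2.7]
gripper_width: 0.663
finger_force: 65.3
```

Run:
```python
from h import *
rows(*CAR,.19,PSI)
```

```text
pos [0.6403 0.2469 0.1894] rpy [-3.1409e+00  6.0000e-04  1.6266e+00] d/40mm [-6.545 -2.084 -0.009] turn/8deg 2.572
```

>>> arm_command([
  [[0,0,0,-0.5,-0.16,0,-1],[0,0,0,-0.75,-0.24,0,-1],[0,0,0,-0.75,-0.24,0,-1],[0,0,0,-0.75,-0.24,0,-1],[0,0,0,-0.75,-0.24,0,-1],[0,0,0,-0.75,-0.24,0,-1],[0,0,0,-0.75,-0.24,0,-1],[0,0,0,-0.75,-0.24,0,-1],[0,0,0,-0.55,-0.18,0,-1],[0,0,0,-0.245,-0.064,0,-1]],
])

```text
clock: 56.52
position: [0.5706, -0.0218, 0.1888]
orientation: [-3.139, 0.001, 1.623]
wrist_force: [-0.3, -0.0, -2.3]
gripper_width: 0.661
finger_force: 65.3
```

>>> arm_command([
  [[0,0,0.6,0,0,0,-1],[0,0,0.7,0,0,0,-1],[0,0,0.7,0,0,0,-1],[0,0,0.57,0,0,0,-1],[0,0,0,0,0,0.5,-1],[0,0,0,0,0,0.5,-1],[0,0,0,0,0,0.25,-1],[0,0,0,0,0,0,-1],[0,0,0,0,0,0,-1]],
])

```text
clock: 57.65
position: [0.5727, -0.0186, 0.1403]
orientation: [3.141, -0.0, 1.268]
wrist_force: [-0.4, -0.3, -0.9]
gripper_width: 0.659
finger_force: 65.2
```

Run:
```python
from h import *
rows(*CAR,.119,PSI)
C,im=snap('wrist','w24'); heldend(C,im,.045); print(get_state()['wrist_force'],get_state()['gripper_width'])
```

```text
pos [ 0.5727 -0.0186  0.1403] rpy [ 3.1406e+00 -4.0000e-04  1.2677e+00] d/40mm [-0.019 -0.021  0.534] turn/8deg 0.002
pred end px [327.7 107.3] V from 91 step2 [148, 148, 148, 148, 148, 167, 164, 158, 185, 199, 220, 220, 220, 220, 220, 220, 220]
mm per px 0.34730675263211225
[-0.22774022 -0.07490984 -1.734658  ] 0.6621461637054885
```

>>> arm_command([
  [[0,0,0,-0.01,-0.018,0.12,-1],[0,0,0,0,0,0.12,-1],[0,0,0,0,0,0.1,-1],[0,0,0,0,0,0.1,-1],[0,0,0,0,0,0,-1]],
])

```text
clock: 58.32
position: [0.5711, -0.0189, 0.1216]
orientation: [-3.141, 0.0, 1.268]
wrist_force: [0.3, 0.6, -1.7]
gripper_width: 0.661
finger_force: 65.2
```

>>> arm_command([
  [[0,0,0,0,0,0.04,-1],[0,0,0,0,0,0.03,-1],[0,0,0,0,0,0.015,-1],[0,0,0,0,0,0,-1]],
])

```text
clock: 58.82
position: [0.5715, -0.0189, 0.1192]
orientation: [3.141, 0.0, 1.268]
wrist_force: [-2.7, 0.1, 4.4]
gripper_width: 0.66
finger_force: 65.8
```

>>> arm_command([
  [[0,0,0,0,0,0,1],[0,0,0,0,0,0,1],[0,0,0,0,0,0,1],[0,0,0,0,0,-0.5,1],[0,0,0,0,0,-1,1],[0,0,0,0,0,-1,1],[0,0,0,0,0,-1,1],[0,0,0,0,0,-0.5,1],[0,0,0,0,0,0,1]],
])

```text
clock: 59.95
position: [0.5724, -0.0188, 0.2801]
orientation: [3.138, -0.001, 1.268]
wrist_force: [-0.4, 0.3, 0.0]
gripper_width: 0.999
finger_force: 0.0
```

Run:
```python
from h import *
C,im=snap('wrist','w25'); carton(C,im,CAR,zs=(.164,),zc=.164)
rows(.3631,.2708,.10,np.radians(103.5))
```

```text
px [323.  178.9] pred (325, 185) [ 307  100   34  160 3771]
 z 0.164 c [ 0.5707 -0.0191] size [144.2  29.1] long axis deg 71.7
pos [ 0.5715 -0.0189  0.2786] rpy [ 3.141  -0.      1.2676] d/40mm [ 5.357 -7.136  4.461] turn/8deg -3.859
```

>>> arm_command([
  [[0,0,0,0.55,-0.75,0,1],[0,0,0,0.67,-0.89,0,1],[0,0,0,0.67,-0.89,0,1],[0,0,0,0.67,-0.89,0,1],[0,0,0,0.7,-0.93,0.2,1],[0,0,0,0.7,-0.93,0.4,1],[0,0,0,0.7,-0.93,0.5,1],[0,0,0,0.7,-0.926,0.5,1],[0,0,-0.96,0,0,0.6,1],[0,0,-0.97,0,0,0.75,1],[0,0,-0.97,0,0,0.75,1],[0,0,-0.96,0,0,0.75,1]],
])

```text
clock: 61.5
position: [0.3618, 0.2702, 0.0985]
orientation: [-3.139, 0.0, 1.811]
wrist_force: [0.3, -0.8, -0.8]
gripper_width: 1.0
finger_force: 0.0
```

>>> arm_command([
  [[0,0,0,0,0,0,1],[0,0,0,0,0,0,1]],
])

```text
clock: 61.75
position: [0.3628, 0.2711, 0.101]
orientation: [-3.141, -0.0, 1.804]
wrist_force: [-0.4, -0.5, 0.1]
gripper_width: 1.001
finger_force: 0.0
```

Run:
```python
from h import *
C,im=snap('wrist','w26'); carton(C,im,(.3631,.2708),zs=(.028,),zc=.028)
rows(.3631,.2708,-.02,np.radians(103.5))
```

```text
px [325.6 191. ] pred (326, 200) [ 310  103   33  181 4408]
 z 0.028 c [0.3636 0.2704] size [ 22.6 142.6] long axis deg 104.8
pos [0.3633 0.2714 0.1014] rpy [ 3.1407e+00 -5.0000e-04  1.8046e+00] d/40mm [-0.015 -0.01   3.036] turn/8deg -0.013
```

>>> arm_command([
  [[0,0,-0.08,-0.02,0,0.8,1],[0,0,0,0,0,0.8,1],[0,0,0,0,0,0.75,1],[0,0,0,0,0,0.45,1],[0,0,0,0,0,0.2,1],[0,0,0,0,0,0,1],[0,0,0,0,0,0,-1],[0,0,0,0,0,0,-1],[0,0,0,0,0,0,-1],[0,0,0,0,0,0,-1],[0,0,0,0,0,0,-1]],
])

```text
clock: 63.18
position: [0.3637, 0.2705, -0.0183]
orientation: [3.14, -0.0, 1.817]
wrist_force: [-0.8, -1.5, 8.1]
gripper_width: 0.66
finger_force: 63.4
```

>>> arm_command([
  [[0,0,0,0,0,-0.3,-1],[0,0,0,0,0,-0.6,-1],[0,0,0,0,0,-0.8,-1],[0,0,0,0,0,-0.9,-1],[0,0,0,0,0,-0.9,-1],[0,0,0,0,0,-0.9,-1],[0,0,0,0,0,-0.9,-1],[0,0,0,0,0,-0.6,-1],[0,0,0,0,0,0,-1],[0,0,0,0,0,0,-1]],
])

```text
clock: 64.42
position: [0.3626, 0.2695, 0.216]
orientation: [-3.141, 0.001, 1.818]
wrist_force: [0.1, -0.4, -1.4]
gripper_width: 0.663
finger_force: 65.0
```

Run:
```python
from h import *
rows(*CAR,.217,PSI)
```

```text
pos [0.3626 0.2695 0.216 ] rpy [-3.1405e+00  7.0000e-04  1.8177e+00] d/40mm [-8.273  3.305 -0.022] turn/8deg 3.941
```

>>> arm_command([
  [[0,0,0,-0.5,0.2,0,-1],[0,0,0,-0.75,0.3,0,-1],[0,0,0,-0.75,0.3,0,-1],[0,0,0,-0.75,0.3,0,-1],[0,0,0,-0.75,0.3,0,-1],[0,0,0,-0.75,0.3,0,-1],[0,0,0,-0.75,0.3,0,-1],[0,0,0,-0.75,0.3,0,-1],[0,0,0,-0.75,0.3,0,-1],[0,0,0,-0.75,0.3,0,-1],[0,0,0,-0.65,0.25,0,-1],[0,0,0,-0.373,0.155,0,-1]],
])

```text
clock: 65.92
position: [0.5719, -0.0198, 0.215]
orientation: [-3.139, -0.001, 1.816]
wrist_force: [-0.5, 0.6, -0.4]
gripper_width: 0.662
finger_force: 64.9
```

>>> arm_command([
  [[0,0,0.6,0,0,0,-1],[0,0,0.7,0,0,0,-1],[0,0,0.75,0,0,0,-1],[0,0,0.75,0,0,0,-1],[0,0,0.7,0,0,0,-1],[0,0,0.44,0,0,0,-1],[0,0,0,0,0,0.5,-1],[0,0,0,0,0,0.5,-1],[0,0,0,0,0,0.25,-1],[0,0,0,0,0,0,-1],[0,0,0,0,0,0,-1]],
])

```text
clock: 67.3
position: [0.5727, -0.0182, 0.1673]
orientation: [3.141, -0.0, 1.268]
wrist_force: [0.7, 1.0, -0.4]
gripper_width: 0.659
finger_force: 64.9
```

Run:
```python
from h import *
rows(*CAR,.1457,PSI)
C,im=snap('wrist','w27'); heldend(C,im,.0463); print(get_state()['wrist_force'],get_state()['gripper_width'])
```

```text
pos [ 0.5727 -0.0182  0.1673] rpy [ 3.1408e+00 -4.0000e-04  1.2678e+00] d/40mm [-0.03  -0.017  0.54 ] turn/8deg 0.002
pred end px [327.7 107.5] V from 91 step2 [147, 147, 147, 147, 147, 150, 168, 153, 170, 220, 220, 220, 220, 219, 219, 219, 220]
mm per px 0.3438324881266719
[-0.05079998 -0.01082079 -1.00455423] 0.6610760333930616
```

>>> arm_command([
  [[0,0,0,-0.028,-0.015,0.12,-1],[0,0,0,0,0,0.12,-1],[0,0,0,0,0,0.1,-1],[0,0,0,0,0,0.1,-1],[0,0,0,0,0,0,-1]],
])

```text
clock: 67.97
position: [0.571, -0.0193, 0.1487]
orientation: [-3.141, 0.0, 1.268]
wrist_force: [-1.0, 0.4, -1.1]
gripper_width: 0.662
finger_force: 64.9
```

>>> arm_command([
  [[0,0,0,0,0,0.04,-1],[0,0,0,0,0,0.04,-1],[0,0,0,0,0,0.015,-1],[0,0,0,0,0,0,-1]],
])

```text
clock: 68.47
position: [0.5715, -0.0193, 0.1458]
orientation: [3.141, 0.0, 1.268]
wrist_force: [-2.2, 0.0, 4.7]
gripper_width: 0.664
finger_force: 65.4
```

Contact. Release, retreat up and take a last look.

>>> arm_command([
  [[0,0,0,0,0,0,1],[0,0,0,0,0,0,1],[0,0,0,0,0,0,1],[0,0,0,0,0,-0.5,1],[0,0,0,0,0,-1,1],[0,0,0,0,0,-1,1],[0,0,0,0,0,-0.8,1],[0,0,0,0,0,-0.6,1],[0,0,0,0,0,0,1]],
])

```text
clock: 69.6
position: [0.5725, -0.0191, 0.303]
orientation: [3.138, -0.001, 1.268]
wrist_force: [-0.3, 0.2, -0.5]
gripper_width: 1.001
finger_force: 0.0
```

Run:
```python
from h import *
C,im=snap('wrist','w28'); carton(C,im,CAR,zs=(.192,),zc=.192); C,t=snap('scene','s28')
M=np.zeros((600,800,3),np.uint8); M[:300,:480]=cv2.resize(im[:,:,::-1],(480,300)); M[300:,:]=cv2.resize(t[110:320,130:410,::-1],(800,600))[150:450]
M[:300,480:]=cv2.resize(t[140:330,150:510,::-1],(320,169))[np.minimum(np.arange(300),168)]
M[:,:]=cv2.resize(t[100:325,200:500,::-1],(800,600)); M[:188,:300]=cv2.resize(im[:,:,::-1],(300,188))
cv2.imwrite('pics/m28.png',M)
```

```text
px [323.2 179.3] pred (324, 186) [ 306   99   32  163 3731]
 z 0.192 c [ 0.5702 -0.0184] size [144.7  26.7] long axis deg 70.4
```

View pics/m28.png

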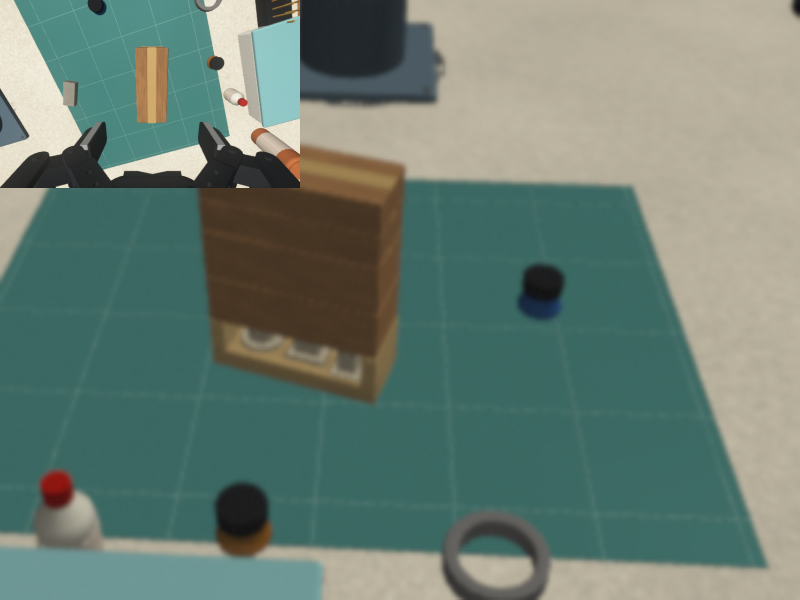

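The column stands squarely at (300, 270) in the enlarged scene view. The three plinths are seated below it, both jars and the glue bottle are upright, and no cartons are left on the bench. Handing in.

```bash
python3 -c "
from rig import job_done
print(job_done())"
```

```text
the job is handed in; nothing more can be done
None
```

The job is handed in: all three plinths are seated in their nests, the four cartons (two thick, then two thin) are stacked squarely on the carrier and released, and the jars and bottle are still standing; the hand-in call gave no verdict.

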